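# Refit the spatula tray and bin the old ones

### The job

Pull the white tilt-out waste bin well open by its handle, drop the two old red-handled spatulas from the tool tray into it, and push the bin fully shut again. Lay every spare blue spatula from the counter flat into an empty compartment of the tray, blade in the wide end, one to a compartment, so that all the blue spatulas end up lying flat in the tray (put back any that gets knocked out). Leave the pastry rings and the grey lid where they are.

Things in the scene. Friction and masses are not known exactly. Their poses are not given: they have to be found in the camera images.
- old0: an old spatula, red handle and yellow blade, lying in one of the tray's compartments at the start; 180 mm long: handle 100 x 22 x 20 mm (x -90 to +10), flat blade 80 x 40 x 5 mm (x +10 to +90, mid-thickness), both faces alike. Origin: its middle, 10 mm above what it lies on; x along it to the blade tip, z its flat normal. Balances near x = -15 mm; 60 to 110 g
- old1: another old spatula, red handle and yellow blade, also in one of the tray's compartments; same as old0
- kept0: a blue-handled spatula with white blade already in its place in a tray compartment at the start; may be absent; same shape and axes as old0
- kept1: a blue-handled spatula with white blade already in its place in a tray compartment at the start; may be absent; same shape and axes as old0
- kept2: a blue-handled spatula with white blade already in its place in a tray compartment at the start; may be absent; same shape and axes as old0
- spare0: a spare blue-handled spatula with white blade lying loose on the counter at the start; may be absent; same shape and axes as old0
- spare1: a spare blue-handled spatula with white blade lying loose on the counter at the start; may be absent; same shape and axes as old0
- spare2: a spare blue-handled spatula with white blade lying loose on the counter at the start; may be absent; same shape and axes as old0
- spare3: a spare blue-handled spatula with white blade lying loose on the counter at the start; may be absent; same shape and axes as old0
- tray: fixed grey tool tray 206 (x) x 306 (y) x 22 mm high, floor 4 mm thick; origin under its centre, x to the blade ends, z up. Five compartments side by side in y, each along x, -96 to +96 mm: handle part (x -96 to -45) 30 mm wide, blade part (x +5 to +96) 48 mm wide. Ribs 18 mm above the floor; none from x = -45 to +5: a finger trough across the whole tray
- pocket0 (a point): compartment 0 (y = -116 mm in the tray's frame): where a laid spatula's origin belongs (its x and the tray's the same way, as a blade fits only the wide end), 14 mm above the tray's underside; axes as the tray's. Compartments are 58 mm apart
- pocket1 (a point): compartment 1 (y = -58 mm in the tray's frame): where a laid spatula's origin belongs (its x and the tray's the same way, as a blade fits only the wide end), 14 mm above the tray's underside; axes as the tray's. Compartments are 58 mm apart
- pocket2 (a point): compartment 2 (y = 0 mm in the tray's frame): where a laid spatula's origin belongs (its x and the tray's the same way, as a blade fits only the wide end), 14 mm above the tray's underside; axes as the tray's. Compartments are 58 mm apart
- pocket3 (a point): compartment 3 (y = 58 mm in the tray's frame): where a laid spatula's origin belongs (its x and the tray's the same way, as a blade fits only the wide end), 14 mm above the tray's underside; axes as the tray's. Compartments are 58 mm apart
- pocket4 (a point): compartment 4 (y = 116 mm in the tray's frame): where a laid spatula's origin belongs (its x and the tray's the same way, as a blade fits only the wide end), 14 mm above the tray's underside; axes as the tray's. Compartments are 58 mm apart
- bin: fixed housing of the white tilt-out waste bin, 210 mm deep (x), 250 mm wide (y), 220 mm high with a closed roof; origin at the foot of its front, in the middle; its front faces its own -x; z up
- bin_front (a joint): tilt of the bin's front with the bucket fixed behind it, rad: 0 shut, 0.75 fully tilted out (top leans to the bin's -x). Hinge along the bin's y through the point 6 mm above bin's origin; stiff (0.4 N m, 2 N at the handle), stays where left. Front panel 10 mm thick, 204 mm high from the hinge
- bin_handle (a point): middle of the steel bar handle on the bin front: round bar 12 mm thick, 120 mm long along the bin's y; at tilt 0 it is 50 mm to -x of the hinge and 205 mm above it, level with the panel's top edge, 40 mm off the panel's face (bar axis to face). Turns with the front
- bin_bucket (a point): middle of the bucket's floor, moves with the front; axes as the bin's when shut. Bucket inside: 170 mm deep (x -85 to +85 mm), 218 mm wide (y), sides 190 mm high near the front and 100 mm behind, back rim 60 mm high
- bin_mouth (a point): fixed point in the opening between housing and tilted-out front, 65 mm in front of the housing, 200 mm above the counter; a spatula lying along the bin's y, its middle here, drops into the bucket when let go if the tilt is 0.6 or more (the front's top edge is then 115 mm or more out and at most 175 mm high)
- ring0: stainless pastry ring, 80 mm across, 45 mm high; origin under its middle
- ring1: stainless pastry ring, 70 mm across, 45 mm high; origin under its middle
- lid: grey silicone lid with knob, 130 mm across, 22 mm high in all; origin under its middle
Not all that is in view belongs to the job. What is shaped like the spare2 but purple is not meant.

How it is judged (in metres and radians):
On the way, in this order (a step that is already met when the one before it is completed fails the run):
1. the bin's front is tilted out by more than 0.5 rad (value of joint bin_front above 0.5 rad), for 0.2 s.
2. both old spatulas lie let go in the bin's bucket (x of old0 in the frame of bin_bucket between -0.085 and 0.088 m and y of old0 in the frame of bin_bucket between -0.11 and 0.11 m and z of old0 in the frame of bin_bucket between 0 and 0.17 m and contact force between the fingers and old0 below 0.1 N and x of old1 in the frame of bin_bucket between -0.085 and 0.088 m and y of old1 in the frame of bin_bucket between -0.11 and 0.11 m and z of old1 in the frame of bin_bucket between 0 and 0.17 m and contact force between the fingers and old1 below 0.1 N and linear speed of each of old0, old1 below 0.1 m/s), for 0.3 s.
3. the bin is shut with both old spatulas inside (x of old0 in the frame of bin_bucket between -0.085 and 0.088 m and y of old0 in the frame of bin_bucket between -0.11 and 0.11 m and z of old0 in the frame of bin_bucket between 0 and 0.17 m and contact force between the fingers and old0 below 0.1 N and x of old1 in the frame of bin_bucket between -0.085 and 0.088 m and y of old1 in the frame of bin_bucket between -0.11 and 0.11 m and z of old1 in the frame of bin_bucket between 0 and 0.17 m and contact force between the fingers and old1 below 0.1 N and value of joint bin_front below 0.04 rad), for 0.2 s.
At the end, for the whole second after the job is handed in: Bin front shut (tilt under 0.04 rad), both old spatulas in its bucket; every blue spatula present at rest in its own compartment: origin within 11 mm of the pocket point and under 19 mm above the tray's underside, along the tray within 0.09 rad, flat within 0.05 rad (all of step 3 and linear speed of each of old0, old1, kept0, kept1, kept2, spare0, spare1, spare2, spare3 below 0.03 m/s and (distance between kept0 and pocket0 below 0.011 m or distance between kept0 and pocket1 below 0.011 m or distance between kept0 and pocket2 below 0.011 m or distance between kept0 and pocket3 below 0.011 m or distance between kept0 and pocket4 below 0.011 m) and z of each of kept0, kept1, kept2, spare0, spare1, spare2, spare3 in the frame of tray below 0.019 m and angle between the x axis of each of kept0, kept1, kept2, spare0, spare1, spare2, spare3 and the x axis of tray, either way round below 0.09 rad and angle between the z axis of each of kept0, kept1, kept2, spare0, spare1, spare2, spare3 and the z axis of tray, either way round below 0.05 rad and (distance between kept1 and pocket0 below 0.011 m or distance between kept1 and pocket1 below 0.011 m or distance between kept1 and pocket2 below 0.011 m or distance between kept1 and pocket3 below 0.011 m or distance between kept1 and pocket4 below 0.011 m) and (distance between kept2 and pocket0 below 0.011 m or distance between kept2 and pocket1 below 0.011 m or distance between kept2 and pocket2 below 0.011 m or distance between kept2 and pocket3 below 0.011 m or distance between kept2 and pocket4 below 0.011 m) and (distance between spare0 and pocket0 below 0.011 m or distance between spare0 and pocket1 below 0.011 m or distance between spare0 and pocket2 below 0.011 m or distance between spare0 and pocket3 below 0.011 m or distance between spare0 and pocket4 below 0.011 m) and (distance between spare1 and pocket0 below 0.011 m or distance between spare1 and pocket1 below 0.011 m or distance between spare1 and pocket2 below 0.011 m or distance between spare1 and pocket3 below 0.011 m or distance between spare1 and pocket4 below 0.011 m) and (distance between spare2 and pocket0 below 0.011 m or distance between spare2 and pocket1 below 0.011 m or distance between spare2 and pocket2 below 0.011 m or distance between spare2 and pocket3 below 0.011 m or distance between spare2 and pocket4 below 0.011 m) and (distance between spare3 and pocket0 below 0.011 m or distance between spare3 and pocket1 below 0.011 m or distance between spare3 and pocket2 below 0.011 m or distance between spare3 and pocket3 below 0.011 m or distance between spare3 and pocket4 below 0.011 m)); the robot touches nothing.
It fails at once if a pastry ring or the lid pushed more than 60 mm from where it stood (distance of any of ring0, ring1, lid from where it was at the start of the episode above 0.06 m).
Of kept0, kept1, kept2 only 1 to 1 are there at a start; the rules pass over those that are not, and their reading is None.
Of spare0, spare1, spare2, spare3 only 3 to 4 are there at a start; the rules pass over those that are not, and their reading is None.
At some moment in a run one of spare0, spare1, spare2, spare3 may be knocked a few centimetres aside while the robot is not near it.
Once in a run the grip may slacken for a moment while it holds something.
It also fails if it takes over 208 s, if anything falls off the work surface, if the arm or the gripper's body presses on something with over 40 N, if the wrist force passes 120 N, or if a joint passes its speed limit or range.

### The arm

A 6-joint arm with a two-finger parallel gripper is mounted at the origin on the work surface. World frame = base frame: x ahead of the robot, y to its left, z up, the work surface at z = 0. Lengths are in m, angles in degrees, forces in N, time in s.
With the tool pointing down it reaches from about 0.25 to 0.725 m from the base axis. Payload 9.7 kg.
Tool frame: the origin (TCP) lies on the centre line of the jaws, within the pads' length; the fingertips stand 19 mm ahead of it and the grasp point (between the pads) is the TCP; z points along the fingers, y is the direction in which the jaws open and shut (so a half turn about z gives the same grasp; the last joint's range is limited). The gripper opens to 85 mm and grips with 20 to 120 N. Pads are 22 mm wide; open, the fingers measure 114 mm over their backs; the gripper's body (76 mm by 85 mm) begins 54 mm behind the grasp point. The pads swing forward as they close: fully open they stand 13 mm farther back than shut.
Start: joints at [-76.146, 4.979, 10.078, 95.1, 0, 90], TCP at [0.132, -0.534, 0.25] pointing down, gripper open.
Joint ranges: [-179.16, 179.16], [-48.56, 103.87], [-65.8, 70.77], [-126.05, 130.52], [-82.76, 87.17], [-180, 180]. Speed limits (degrees/s): [127.2, 127.2, 147.25, 180, 180, 180].

### API

Orientations are given as [roll, pitch, yaw] about the fixed x, y, z axes, in that order (R = Rz(yaw) Ry(pitch) Rx(roll)).
In Python, from workcell import bot, viewer, job gives the robot as it stands.
- The arm moves only by the tool play_rows, never from a script. Its argument "commands" is a list of rows, each an object of numbers: "tx", "ty", "tz": the shift along the tool's x, y, z in cm; "ax", "ay", "az": the turn, a rotation vector about the tool's x, y, z in rad. A call has 1 to 20 rows; each row is the pose to reach, as a shift and turn from the pose commanded when the call began, along the tool's axes at that moment; what a row does not reach only later rows make up. A row lasts 1/10 s, in which the tool goes at most 50 mm and 8.59 degrees, less where a joint would pass 70% of its speed; a pose out of reach is approached as far as the arm can. A call with a gripper value outside its range is refused whole. "grip" is the finger opening in cm, from 0 to 8.54, set as the call begins (left out, the last holds). The fingers move at their own pace and stop on an object; "newtons" is the grip in N (left out, the last holds). Time passes only in rows, so rows that repeat a pose let the fingers close. It gives the time, the measured TCP pose, the force and the opening at its end, in the units of the state.
- bot.get_obs(): the state, without advancing time (a new reading comes with each control period).
- viewer.camera(name): name is "side" or "top" or "wrist"; returns a dict with "pixels" (400x640x3 uint8, red, green, blue), "depth" (400x640 float32, m along the optical axis (not along the pixel's ray), 0 where there is no reading), "fx", "fy", "cx", "cy" (pixels), "rvec" (rotation vector, rad) and "tvec" (3), from world to camera coordinates, as OpenCV has them; the wrist camera has in their place "tool_from_camera" (4x4, takes a point from camera to tool coordinates, whose origin is the TCP and whose axes are the flange's). Camera axes: x right, y down, z forward; pixel columns grow to the right and rows downward; lengths in m; the calibration is good to about 2 mm. The wrist camera is an equidistant fisheye: a pixel r from the principal point sees the ray r / f radians off the axis. A picture is of the moment at which its call begins: read the wrist's pose just before it.
- job.job_done(): hands the job in, once; it reports no verdict.
The state is a dict: "time": time; "q": joint angles; "qd": joint speeds; "joint_efforts": joint torques, N m; "ee_pos": TCP position; "tcp_rot": TCP orientation; "wrist_force": force on the tool from outside, world axes, zero at the start; "torque": the same for the moment, N m; "opening": finger opening in m.
Only numpy, scipy, OpenCV 4.12 (cv2) and the standard library are available. Lean on these libraries where they do the work, as an engineer would, in place of code of your own. Each camera call takes 0.05 s, during which the arm holds its last target.

## Working session

There is one attempt and no reset: what is moved stays moved. The work goes in short steps, Python scripts to look and compute and a tool call to move; the robot and the scene stay as the last step left them, time stands still between calls to the robot, and variables do not carry over. Pictures are saved under pics/ and viewed, and the job is handed in when it is done.

Besides the shell and the picture viewer there is one more tool, called after "Emit:" by a JSON object that holds its "fn" and its "kwargs", one argument or row to a line. play_rows: Moves the arm, as the interface text tells. Its arguments: {"type":"object","properties":{"commands":{"type":"array"},"grip":{"type":"number"},"newtons":{"type":"number"}},"required":["commands"]}

```bash
ls -la; mkdir -p pics
python3 - <<'E'
from workcell import bot, viewer, job
import cv2,numpy as np
o=bot.get_obs(); print({k:np.round(v,3) for k,v in o.items()})
for n in ["side","top","wrist"]:
    c=viewer.camera(n); cv2.imwrite(f"pics/{n}0.png",c["pixels"][:,:,::-1]); np.savez(f"{n}0.npz",**c)
    print(n,{k:np.round(v,4).tolist() for k,v in c.items() if k not in("pixels","depth")})
E
```

```text
total 12
drwxr-xr-x  3 agent agent 4096 Dec  7 16:50 .
drwxr-xr-x 23 root  root  4096 Dec  7 16:50 ..
drwxr-xr-x  2 agent agent 4096 Dec  7 16:50 pics
{'time': np.float64(0.0), 'q': array([-7.6145e+01,  5.0120e+00,  1.0034e+01,  9.5100e+01, -2.0000e-03,
        9.0000e+01]), 'qd': array([-0.109,  0.067,  0.075, -0.071, -0.036, -0.075]), 'joint_efforts': array([ 5.0000e-03, -5.2039e+01,  4.6480e+01,  1.6000e-02,  0.0000e+00,
       -0.0000e+00]), 'ee_pos': array([ 0.132, -0.534,  0.25 ]), 'tcp_rot': array([-1.79922e+02,  2.00000e-03,  1.38560e+01]), 'wrist_force': array([-0.501, -0.115,  0.273]), 'torque': array([0.035, 0.056, 0.027]), 'opening': np.float64(0.085)}
side {'fx': 466.9648, 'fy': 466.9648, 'cx': 314.5168, 'cy': 197.9706, 'rvec': [0.6167, -2.6914, 1.0918], 'tvec': [0.4641, 0.2335, 1.3543]}
top {'fx': 410.8789, 'fy': 410.8789, 'cx': 320.2251, 'cy': 206.3973, 'rvec': [2.1779, -2.0302, 0.2181], 'tvec': [0.0203, 0.5125, 1.4674]}
wrist {'fx': 309.7069, 'fy': 309.7069, 'cx': 318.0922, 'cy': 200.4891, 'tool_from_camera': [[0.0007, -0.9586, -0.2849, 0.0721], [1.0, 0.0007, 0.0001, -0.0001], [0.0001, -0.2849, 0.9586, -0.1236], [0.0, 0.0, 0.0, 1.0]]}
```

View pics/top0.png

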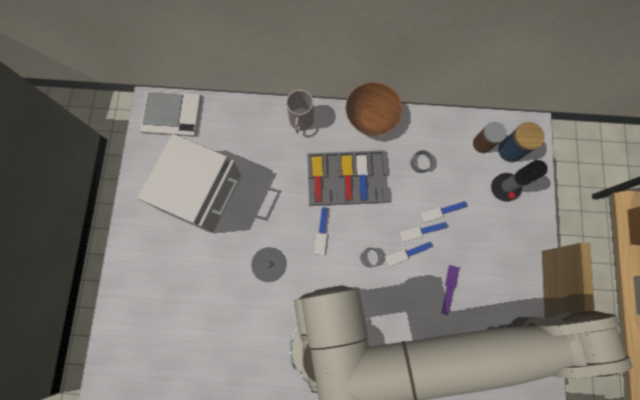

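View pics/side0.png

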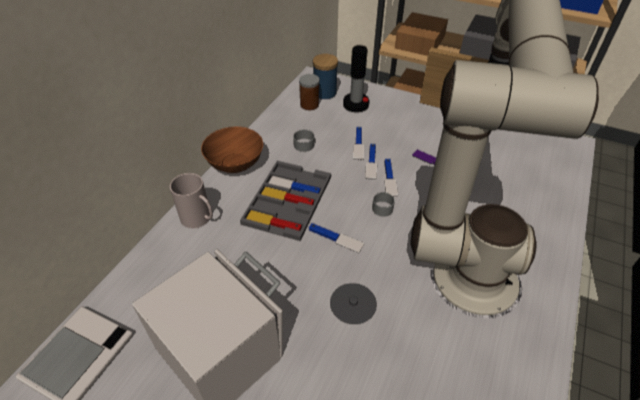

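View pics/wrist0.png

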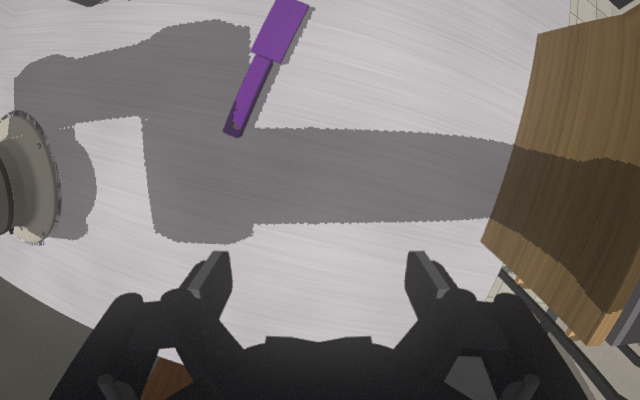

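Top view: tray at about (348,178) with blades up. The compartments from left to right are old (318), empty (333), old (347), kept blue (363) and empty (378). There are four spares at (321,231), (445,211), (424,231) and (409,253). The bin is at (190,182) with its handle at (268,203). Next I'll measure positions.

```bash
cat > h.py <<'E'
import numpy as np, cv2
from scipy.spatial.transform import Rotation as Rn
def ray(c,u,v,obs=None):
    u=np.atleast_1d(np.asarray(u,float));v=np.atleast_1d(np.asarray(v,float))
    if 'rvec' in c:
        R,_=cv2.Rodrigues(np.asarray(c['rvec'],float)); t=np.asarray(c['tvec'],float)
        d=np.stack([(u-c['cx'])/c['fx'],(v-c['cy'])/c['fy'],np.ones_like(u)],1)
        return -R.T@t, d@R
    dx=u-c['cx'];dy=v-c['cy'];r=np.hypot(dx,dy);th=r/c['fx'];s=np.where(r>1e-9,np.sin(th)/np.maximum(r,1e-9),0)
    d=np.stack([dx*s,dy*s,np.cos(th)],1)
    T=np.asarray(c['tool_from_camera'],float)
    Rw=Rn.from_euler('xyz',obs['tcp_rot'],degrees=True).as_matrix()
    return Rw@T[:3,3]+np.asarray(obs['ee_pos']), (d@T[:3,:3].T)@Rw.T
def onplane(c,u,v,z,obs=None):
    o,d=ray(c,u,v,obs); k=(z-o[2])/d[:,2]; return o+d*k[:,None]
def proj(c,P,obs=None):
    P=np.atleast_2d(P)
    if 'rvec' in c:
        R,_=cv2.Rodrigues(np.asarray(c['rvec'],float)); q=P@R.T+np.asarray(c['tvec'])
        return np.stack([c['cx']+c['fx']*q[:,0]/q[:,2],c['cy']+c['fy']*q[:,1]/q[:,2]],1)
    T=np.asarray(c['tool_from_camera'],float)
    Rw=Rn.from_euler('xyz',obs['tcp_rot'],degrees=True).as_matrix()
    q=((P-obs['ee_pos'])@Rw-T[:3,3])@T[:3,:3]
    th=np.arctan2(np.hypot(q[:,0],q[:,1]),q[:,2]);ph=np.arctan2(q[:,1],q[:,0])
    return np.stack([c['cx']+c['fx']*th*np.cos(ph),c['cy']+c['fx']*th*np.sin(ph)],1)
COL={'blue':((105,150,40),(122,255,255)),'red':((-6,150,50),(6,255,255)),'yellow':((18,150,60),(32,255,255)),'purple':((125,100,30),(150,255,255))}
def mask(img,col):
    h=cv2.cvtColor(img,cv2.COLOR_RGB2HSV).astype(int); lo,hi=COL[col]
    H=h[...,0]; H=np.where(H>172,H-180,H) if lo[0]<0 else H
    return ((H>=lo[0])&(H<=hi[0])&(h[...,1]>=lo[1])&(h[...,2]>=lo[2])).astype(np.uint8)
def blobs(c,col,z,amin=40,obs=None):
    m=mask(c['pixels'],col); n,l,s,ce=cv2.connectedComponentsWithStats(m)
    out=[]
    for i in range(1,n):
        if s[i,4]<amin: continue
        v,u=np.nonzero(l==i); P=onplane(c,u,v,z,obs)[:,:2]
        # area weighting ignored; min rect on plane
        (cx,cy),(w,h),a=cv2.minAreaRect((P*1000).astype(np.float32))
        box=cv2.boxPoints(((cx,cy),(w,h),a)); e=box[1]-box[0],box[2]-box[1]
        e=max(e,key=np.linalg.norm); ang=np.degrees(np.arctan2(e[1],e[0]))%180
        mu=P.mean(0)*1000; w_,V=np.linalg.eigh(np.cov(P.T)); pa=np.degrees(np.arctan2(V[1,1],V[0,1]))%180
        out.append(dict(px=ce[i].round(1),n=s[i,4],rect=(round(cx,1),round(cy,1)),mean=mu.round(1),L=round(max(w,h),1),W=round(min(w,h),1),ang=round(ang,1),pca=round(pa,1)))
    return out
def rows(obs,pos,yaw):
    """shift (cm, tool axes) and az (rad) from the current to a tool-down pose"""
    R=Rn.from_euler('xyz',obs['tcp_rot'],degrees=True)
    d=R.inv().apply(np.asarray(pos)-obs['ee_pos'])*100
    R2=Rn.from_euler('xyz',[180,0,yaw],degrees=True)
    rv=(R.inv()*R2).as_rotvec()
    return d.round(2),rv.round(3)
E
python3 - <<'E'
from h import *
for n in ["top","side"]:
    c=dict(np.load(n+"0.npz"))
    for col,z in [("blue",.02),("red",.024),("yellow",.0165),("purple",.02)]:
        for b in blobs(c,col,z): print(n,col,b)
E
```

```text
top blue {'px': array([362.8, 185. ]), 'n': np.int32(77), 'rect': (612.8, -101.1), 'mean': array([ 612.6, -100.3]), 'L': 71.6, 'W': 15.3, 'ang': np.float32(2.8), 'pca': np.float64(6.3)}
top blue {'px': array([452.2, 207.4]), 'n': np.int32(58), 'rect': (548.1, -442.6), 'mean': array([ 548.4, -442.7]), 'L': 73.5, 'W': 11.5, 'ang': np.float32(110.0), 'pca': np.float64(110.8)}
top blue {'px': array([322.6, 221.2]), 'n': np.int32(55), 'rect': (460.4, 44.1), 'mean': array([461.3,  43.9]), 'L': 73.9, 'W': 10.8, 'ang': np.float32(176.9), 'pca': np.float64(177.4)}
top blue {'px': array([432.1, 227.9]), 'n': np.int32(55), 'rect': (463.9, -366.7), 'mean': array([ 464.4, -367.4]), 'L': 71.1, 'W': 10.9, 'ang': np.float32(108.0), 'pca': np.float64(107.9)}
top blue {'px': array([416.8, 249.4]), 'n': np.int32(62), 'rect': (379.7, -311.8), 'mean': array([ 379.7, -312. ]), 'L': 74.3, 'W': 11.5, 'ang': np.float32(115.5), 'pca': np.float64(115.9)}
top red {'px': array([317.6, 187.9]), 'n': np.int32(98), 'rect': (586.0, 71.0), 'mean': array([587.9,  71.7]), 'L': 91.4, 'W': 17.3, 'ang': np.float32(6.7), '
[... 2148 characters left out ...]
t32(210), 'rect': (583.0, 72.2), 'mean': array([586. ,  71.2]), 'L': 98.8, 'W': 32.2, 'ang': np.float32(6.7), 'pca': np.float64(9.6)}
side yellow {'px': array([273.3, 192.6]), 'n': np.int32(191), 'rect': (689.4, -40.3), 'mean': array([690.4, -39.6]), 'L': 82.8, 'W': 37.6, 'ang': np.float32(6.8), 'pca': np.float64(5.6)}
side yellow {'px': array([258.9, 216.8]), 'n': np.int32(221), 'rect': (677.4, 75.8), 'mean': array([677.9,  76.1]), 'L': 81.6, 'W': 38.5, 'ang': np.float32(6.0), 'pca': np.float64(4.7)}
side purple {'px': array([424.5, 156.5]), 'n': np.int32(150), 'rect': (281.1, -437.7), 'mean': array([ 283.3, -437.4]), 'L': 84.3, 'W': 37.7, 'ang': np.float32(168.6), 'pca': np.float64(168.0)}
```

Run:
```python
from h import *
c=dict(np.load("top0.npz"))
im=c['pixels'][:,:,::-1]
crop=cv2.resize(im[120:280,120:280],(800,800),interpolation=cv2.INTER_CUBIC)[:600]
cv2.imwrite("pics/top0_bin.png",crop)
crop=cv2.resize(im[140:220,295:395],(800,640),interpolation=cv2.INTER_CUBIC)[:600]
cv2.imwrite("pics/top0_tray.png",crop)
# depth map to heights
v,u=np.mgrid[0:400,0:640]; o,d=ray(c,u.ravel(),v.ravel()); P=o+d*c['depth'].ravel()[:,None]; P=P.reshape(400,640,3)
np.save("Ptop0.npy",P)
for px in [(190,182),(268,203),(277,203),(235,190),(348,178),(269,265)]: print(px,P[px[1],px[0]].round(3))
```

```text
(190, 182) [0.528 0.494 0.216]
(268, 203) [ 0.521  0.259 -0.   ]
(277, 203) [ 0.524  0.224 -0.002]
(235, 190) [ 0.564  0.391 -0.002]
(348, 178) [ 0.635 -0.042  0.024]
(269, 265) [0.284 0.228 0.027]
```

View pics/top0_bin.png

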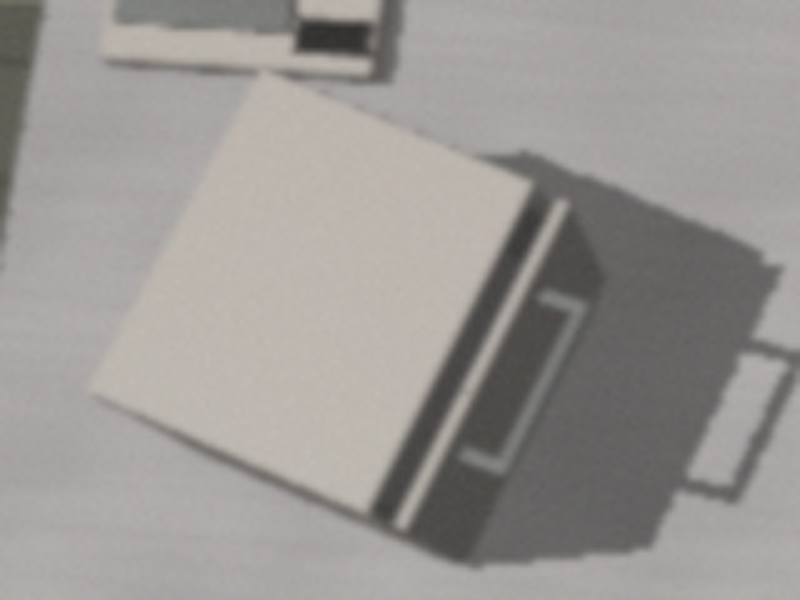

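View pics/top0_tray.png

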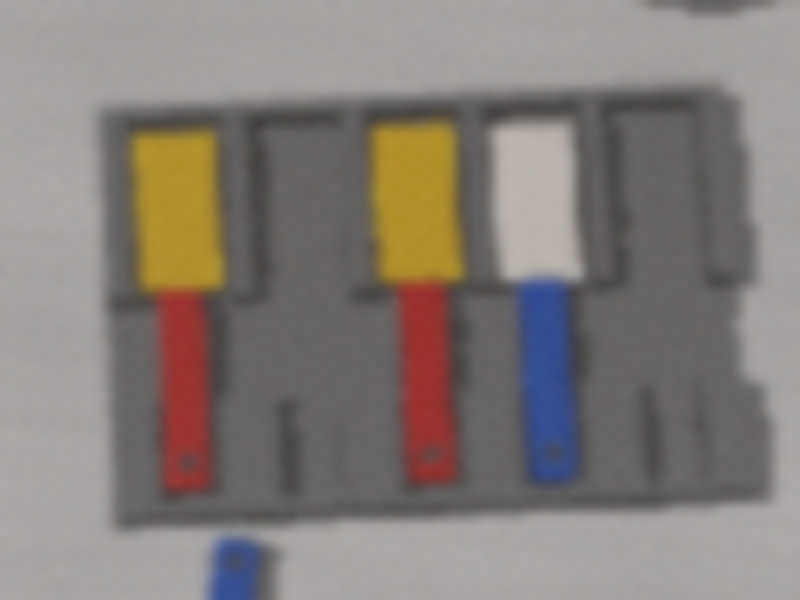

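Run:
```python
from h import *
c=dict(np.load("top0.npz"));P=np.load("Ptop0.npy")
# roof
m=np.zeros((400,640),bool); m[120:250,120:290]=1
roof=m&(P[...,2]>.2)&(P[...,2]<.235); n,l,s,_=cv2.connectedComponentsWithStats(roof.astype(np.uint8)); i=1+np.argmax(s[1:,4]); 
Q=(P[l==i][:,:2]*1000).astype(np.float32); print("roof",cv2.minAreaRect(Q),np.median(P[l==i][:,2]), cv2.boxPoints(cv2.minAreaRect(Q)))
m[:]=0; m[170:230,235:290]=1
b=m&(P[...,2]>.15); print("handle z",b.sum()); Q=P[b]; print(np.c_[Q[:,:2]].min(0),Q.max(0)); 
v,u=np.nonzero(b); print([(a,bb,P[bb,a].round(3).tolist()) for a,bb in list(zip(u,v))[::4]])
# tray: dark rim region
m[:]=0; m[145:212,303:395]=1
t=m&(P[...,2]>.012)&(P[...,2]<.04); Q=(P[t][:,:2]*1000).astype(np.float32); print("tray",cv2.minAreaRect(Q))
```

```text
roof ((543.4671630859375, 520.90087890625), (212.23037719726562, 251.41651916503906), 70.07292938232422) 0.21965808286266864 [[389.11884 463.98346]
 [625.48236 378.29474]
 [697.8155  577.8183 ]
 [461.45197 663.507  ]]
handle z 35
[0.18740887 0.03369192] [0.55101481 0.34743946 1.54273792]
[(np.int64(282), np.int64(170), [0.187, 0.034, 1.543]), (np.int64(237), np.int64(180), [0.547, 0.34, 0.21]), (np.int64(238), np.int64(181), [0.544, 0.336, 0.209]), (np.int64(238), np.int64(182), [0.541, 0.336, 0.207]), (np.int64(235), np.int64(184), [0.532, 0.344, 0.214]), (np.int64(235), np.int64(185), [0.53, 0.345, 0.207]), (np.int64(253), np.int64(186), [0.187, 0.034, 1.543]), (np.int64(282), np.int64(200), [0.187, 0.034, 1.543]), (np.int64(273), np.int64(215), [0.187, 0.034, 1.543])]
tray ((631.027099609375, -36.519195556640625), (236.94326782226562, 321.5509338378906), 8.42896556854248)
```

Run:
```python
from h import *
c=dict(np.load("top0.npz"));s=dict(np.load("side0.npz"))
P=onplane(c,[236,221],[180.6,213],.211); print("bar ends",P.round(4),np.linalg.norm(P[1]-P[0]), P.mean(0), np.degrees(np.arctan2(*(P[0]-P[1])[[1,0]])))
P=onplane(c,[226,208,232.5,200],[157,223,160,224.5],.21); print(P.round(4))
P=onplane(c,[120+565/5,120+400/5],[120+205/5,120+525/5],.21); print('panel',P.round(4), np.degrees(np.arctan2(*(P[0]-P[1])[[1,0]])))
im=s['pixels'][:,:,::-1]
cv2.imwrite("pics/side0_bin.png",cv2.resize(im[230:390,120:320],(800,640),interpolation=cv2.INTER_CUBIC)[:600])
```

```text
bar ends [[0.5447 0.3426 0.211 ]
 [0.4307 0.3794 0.211 ]] 0.11977137163375849 [0.48768689 0.36098471 0.211     ] -17.91595362077661
[[0.6255 0.3863 0.21  ]
 [0.3945 0.4183 0.21  ]
 [0.6164 0.3629 0.21  ]
 [0.3877 0.4439 0.21  ]]
panel [[0.613  0.3608 0.21  ]
 [0.3861 0.4436 0.21  ]] -20.0509091921071
```

View pics/side0_bin.png

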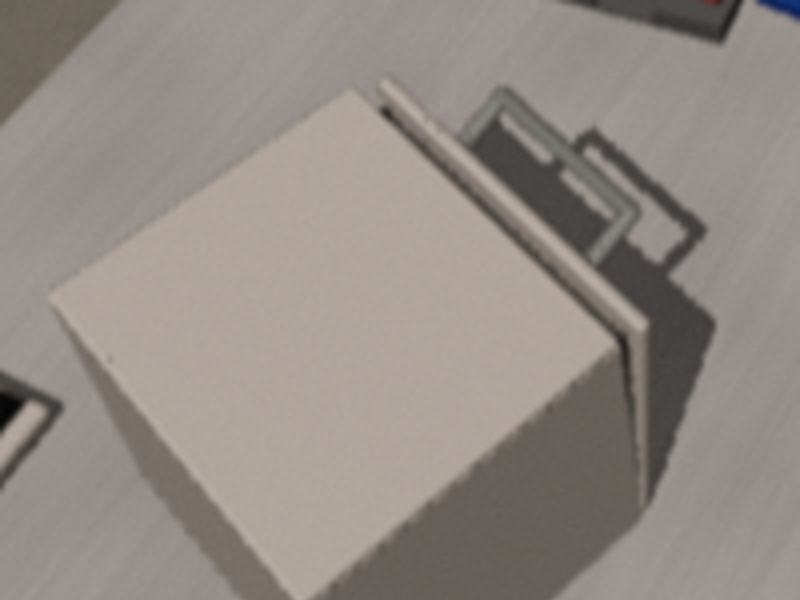

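Run:
```python
from h import *
from workcell import bot
o=bot.get_obs()
print(rows(o,[.4877,.361,.30],160)); print(rows(o,[.40,-.05,.32],90))
```

```text
(array([ 56.  , -78.36,  -4.95]), array([-0.000e+00, -1.000e-03, -2.551e+00]))
(array([ 37.64, -40.56,  -6.99]), array([-1.000e-03, -1.000e-03, -1.329e+00]))
```

Emit:
{"fn": "play_rows", "kwargs": {
  "commands": [
    {"tx":37.6,"ty":-40.6,"tz":-7,"az":-1.33},
    {"tx":37.6,"ty":-40.6,"tz":-7,"az":-1.33},
    {"tx":37.6,"ty":-40.6,"tz":-7,"az":-1.33},
    {"tx":37.6,"ty":-40.6,"tz":-7,"az":-1.33},
    {"tx":37.6,"ty":-40.6,"tz":-7,"az":-1.33},
    {"tx":37.6,"ty":-40.6,"tz":-7,"az":-1.33},
    {"tx":37.6,"ty":-40.6,"tz":-7,"az":-1.33},
    {"tx":37.6,"ty":-40.6,"tz":-7,"az":-1.33},
    {"tx":37.6,"ty":-40.6,"tz":-7,"az":-1.33},
    {"tx":56,"ty":-78.4,"tz":-5,"az":-2.55},
    {"tx":56,"ty":-78.4,"tz":-5,"az":-2.55},
    {"tx":56,"ty":-78.4,"tz":-5,"az":-2.55},
    {"tx":56,"ty":-78.4,"tz":-5,"az":-2.55},
    {"tx":56,"ty":-78.4,"tz":-5,"az":-2.55},
    {"tx":56,"ty":-78.4,"tz":-5,"az":-2.55},
    {"tx":56,"ty":-78.4,"tz":-5,"az":-2.55},
    {"tx":56,"ty":-78.4,"tz":-5,"az":-2.55},
    {"tx":56,"ty":-78.4,"tz":-5,"az":-2.55},
    {"tx":56,"ty":-78.4,"tz":-5,"az":-2.55},
    {"tx":56,"ty":-78.4,"tz":-5,"az":-2.55}
  ],
  "grip": 3.2,
  "newtons": 40
}}

```text
invalid input at $.commands[0]: expected keys tx, ty, tz, ax, ay, az
```

```bash
cat > snap.py <<'E'
import sys
from h import *
from workcell import bot,viewer
def snap(names,tag):
    out={}
    for n in names:
        o=bot.get_obs(); c=viewer.camera(n); np.savez(f"{n}{tag}.npz",**c)
        np.savez(f"{n}{tag}_o.npz",ee_pos=o['ee_pos'],tcp_rot=o['tcp_rot']); cv2.imwrite(f"pics/{n}{tag}.png",c['pixels'][:,:,::-1]); out[n]=(c,o)
    return out
if __name__=="__main__":
    o=bot.get_obs(); print("t",round(o['time'],2),o['ee_pos'].round(4),np.round(o['tcp_rot'],2),o['wrist_force'].round(1),round(o['opening'],4),o['q'].round(1))
    if len(sys.argv)>2: snap(sys.argv[2].split(','),sys.argv[1])
E
python3 snap.py 1 wrist,top
```

```text
t 0.15 [ 0.1317 -0.5339  0.2497] [-179.94    0.     13.86] [ 0.4 -0.3 -0.3] 0.0855 [-76.1   5.   10.   95.1  -0.   90. ]
```

Emit:
{"fn": "play_rows", "kwargs": {
  "commands": [
    {"tx":37.6,"ty":-40.6,"tz":-7,"ax":0,"ay":0,"az":-1.33},
    {"tx":37.6,"ty":-40.6,"tz":-7,"ax":0,"ay":0,"az":-1.33},
    {"tx":37.6,"ty":-40.6,"tz":-7,"ax":0,"ay":0,"az":-1.33},
    {"tx":37.6,"ty":-40.6,"tz":-7,"ax":0,"ay":0,"az":-1.33},
    {"tx":37.6,"ty":-40.6,"tz":-7,"ax":0,"ay":0,"az":-1.33},
    {"tx":37.6,"ty":-40.6,"tz":-7,"ax":0,"ay":0,"az":-1.33},
    {"tx":37.6,"ty":-40.6,"tz":-7,"ax":0,"ay":0,"az":-1.33},
    {"tx":37.6,"ty":-40.6,"tz":-7,"ax":0,"ay":0,"az":-1.33},
    {"tx":37.6,"ty":-40.6,"tz":-7,"ax":0,"ay":0,"az":-1.33},
    {"tx":56,"ty":-78.4,"tz":-5,"ax":0,"ay":0,"az":-2.55},
    {"tx":56,"ty":-78.4,"tz":-5,"ax":0,"ay":0,"az":-2.55},
    {"tx":56,"ty":-78.4,"tz":-5,"ax":0,"ay":0,"az":-2.55},
    {"tx":56,"ty":-78.4,"tz":-5,"ax":0,"ay":0,"az":-2.55},
    {"tx":56,"ty":-78.4,"tz":-5,"ax":0,"ay":0,"az":-2.55},
    {"tx":56,"ty":-78.4,"tz":-5,"ax":0,"ay":0,"az":-2.55},
    {"tx":56,"ty":-78.4,"tz":-5,"ax":0,"ay":0,"az":-2.55},
    {"tx":56,"ty":-78.4,"tz":-5,"ax":0,"ay":0,"az":-2.55},
    {"tx":56,"ty":-78.4,"tz":-5,"ax":0,"ay":0,"az":-2.55},
    {"tx":56,"ty":-78.4,"tz":-5,"ax":0,"ay":0,"az":-2.55},
    {"tx":56,"ty":-78.4,"tz":-5,"ax":0,"ay":0,"az":-2.55}
  ],
  "grip": 3.2,
  "newtons": 40
}}

```text
time: 2.25
ee_pos: [0.4878, 0.3648, 0.2986]
tcp_rot: [-179.9, -0.1, 160.1]
wrist_force: [1.0, -1.0, -0.7]
opening: 0.0319
```

```bash
python3 snap.py 1 wrist,top
```

```text
t 2.25 [0.4878 0.3648 0.2986] [-1.7994e+02 -6.0000e-02  1.6009e+02] [ 1.  -1.  -0.7] 0.0319 [ 36.8  15.2  27.2 102.1   0.   56.7]
```

View pics/wrist1.png

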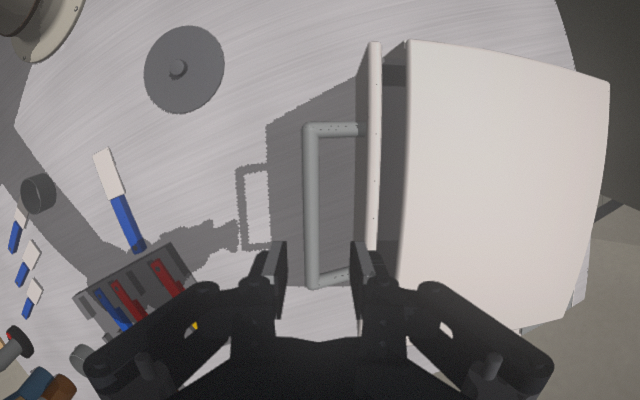

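View pics/top1.png

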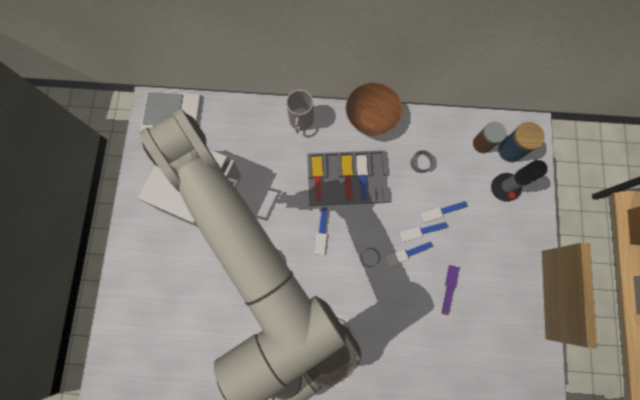

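Wrist view: the bar runs from (312,128) to (312,284), parallel to the tool's x axis. The panel edge is at u≈375 and the front is slightly ajar.

Run:
```python
from h import *
from workcell import bot
c=dict(np.load("wrist1.npz"));o=dict(np.load("wrist1_o.npz"))
P=onplane(c,[312,312,374,369],[128,284,45,245],.207,o); print(P.round(4), P[:2].mean(0), np.linalg.norm(P[1]-P[0]))
# panel edge at z .21, roof edge z .22 (front of housing)
Q=onplane(c,[407,398],[42,280],.22,o);print(Q.round(4), np.degrees(np.arctan2(*(Q[0]-Q[1])[[1,0]])))
xb=np.array([np.cos(np.radians(70)),np.sin(np.radians(70))]);print('proj roof front',Q[:,:2]@xb,'bar',P[:2,:2]@xb,'panel',P[2:,:2]@xb, 'yb',P[:2,:2]@np.array([-xb[1],xb[0]]))
print(rows(bot.get_obs(),[P[:2,0].mean(),P[:2,1].mean(),.209],160))
```

```text
[[0.4288 0.3816 0.207 ]
 [0.5439 0.3392 0.207 ]
 [0.3873 0.442  0.207 ]
 [0.5262 0.3925 0.207 ]] [0.48632298 0.36038753 0.207     ] 0.12266372791473175
[[0.3931 0.4612 0.22  ]
 [0.557  0.4055 0.22  ]] 161.23498647665554
proj roof front [0.56782766 0.57155849] bar [0.50521453 0.50475699] panel [0.54779727 0.54880477] yb [-0.27240289 -0.39506576]
(array([-0.  , -0.39,  8.91]), array([-0.002, -0.002,  0.002]))
```

Emit:
{"fn": "play_rows", "kwargs": {
  "commands": [
    {"tx":0,"ty":-0.4,"tz":3,"ax":0,"ay":0,"az":0},
    {"tx":0,"ty":-0.4,"tz":6,"ax":0,"ay":0,"az":0},
    {"tx":0,"ty":-0.4,"tz":8.9,"ax":0,"ay":0,"az":0},
    {"tx":0,"ty":-0.4,"tz":8.9,"ax":0,"ay":0,"az":0},
    {"tx":0,"ty":-0.4,"tz":8.9,"ax":0,"ay":0,"az":0}
  ]
}}

```text
time: 2.85
ee_pos: [0.4862, 0.3568, 0.2122]
tcp_rot: [-180.0, -0.0, 159.9]
wrist_force: [1.5, 0.2, 1.5]
opening: 0.0323
```

Emit:
{"fn": "play_rows", "kwargs": {
  "commands": [
    {"tx":0,"ty":0,"tz":0,"ax":0,"ay":0,"az":0},
    {"tx":0,"ty":0,"tz":0,"ax":0,"ay":0,"az":0},
    {"tx":0,"ty":0,"tz":0,"ax":0,"ay":0,"az":0},
    {"tx":0,"ty":0,"tz":0,"ax":0,"ay":0,"az":0},
    {"tx":0,"ty":0,"tz":0,"ax":0,"ay":0,"az":0}
  ],
  "grip": 0.9,
  "newtons": 25
}}

```text
time: 3.35
ee_pos: [0.4869, 0.3578, 0.2136]
tcp_rot: [179.8, 0.1, 160.0]
wrist_force: [-0.1, -1.0, 7.7]
opening: 0.0112
```

```bash
python3 snap.py 2
python3 - <<'E'
import numpy as np
r=np.hypot(.05,.205);a0=np.arctan2(.05,.205)
s=.0726
for k in range(1,16):
    t=s+(0.70-s)*k/15
    dx=r*(np.sin(a0+t)-np.sin(a0+s));dz=r*(np.cos(a0+t)-np.cos(a0+s))
    print(k,round(t,3),"ty %.1f tz %.1f"%(-dx*100,-dz*100))
E
```

```text
t 3.35 [0.4869 0.3578 0.2136] [1.7985e+02 1.2000e-01 1.5996e+02] [-0.1 -1.   7.7] 0.0112 [36.3 11.7 13.6 91.6 -0.  56.4]
1 0.114 ty -0.8 tz 0.3
2 0.156 ty -1.7 tz 0.6
3 0.198 ty -2.5 tz 1.0
4 0.24 ty -3.3 tz 1.4
5 0.282 ty -4.0 tz 1.8
6 0.324 ty -4.8 tz 2.2
7 0.365 ty -5.5 tz 2.7
8 0.407 ty -6.2 tz 3.2
9 0.449 ty -6.9 tz 3.8
10 0.491 ty -7.6 tz 4.4
11 0.533 ty -8.2 tz 5.0
12 0.575 ty -8.9 tz 5.6
13 0.616 ty -9.5 tz 6.2
14 0.658 ty -10.0 tz 6.9
15 0.7 ty -10.6 tz 7.6
```

Emit:
{"fn": "play_rows", "kwargs": {
  "commands": [
    {"tx":0,"ty":-0.8,"tz":0.3,"ax":0,"ay":0,"az":0},
    {"tx":0,"ty":-1.7,"tz":0.6,"ax":0,"ay":0,"az":0},
    {"tx":0,"ty":-2.5,"tz":1.0,"ax":0,"ay":0,"az":0},
    {"tx":0,"ty":-3.3,"tz":1.4,"ax":0,"ay":0,"az":0},
    {"tx":0,"ty":-4.0,"tz":1.8,"ax":0,"ay":0,"az":0},
    {"tx":0,"ty":-4.8,"tz":2.2,"ax":0,"ay":0,"az":0},
    {"tx":0,"ty":-5.5,"tz":2.7,"ax":0,"ay":0,"az":0},
    {"tx":0,"ty":-6.2,"tz":3.2,"ax":0,"ay":0,"az":0},
    {"tx":0,"ty":-6.9,"tz":3.8,"ax":0,"ay":0,"az":0},
    {"tx":0,"ty":-7.6,"tz":4.4,"ax":0,"ay":0,"az":0},
    {"tx":0,"ty":-8.2,"tz":5.0,"ax":0,"ay":0,"az":0},
    {"tx":0,"ty":-8.9,"tz":5.6,"ax":0,"ay":0,"az":0},
    {"tx":0,"ty":-9.5,"tz":6.2,"ax":0,"ay":0,"az":0},
    {"tx":0,"ty":-10.0,"tz":6.9,"ax":0,"ay":0,"az":0},
    {"tx":0,"ty":-10.6,"tz":7.6,"ax":0,"ay":0,"az":0},
    {"tx":0,"ty":-10.6,"tz":7.6,"ax":0,"ay":0,"az":0},
    {"tx":0,"ty":-10.6,"tz":7.6,"ax":0,"ay":0,"az":0},
    {"tx":0,"ty":-10.6,"tz":7.6,"ax":0,"ay":0,"az":0}
  ]
}}

```text
time: 5.15
ee_pos: [0.4508, 0.2577, 0.1345]
tcp_rot: [180.0, 0.1, 159.9]
wrist_force: [9.3, 1.5, -6.4]
opening: 0.0108
```

```bash
python3 snap.py 3 wrist,side
```

```text
t 5.15 [0.4508 0.2577 0.1345] [1.7999e+02 8.0000e-02 1.5993e+02] [ 9.3  1.5 -6.4] 0.0108 [29.8 -0.  -7.9 82.1 -0.1 49.9]
```

View pics/wrist3.png

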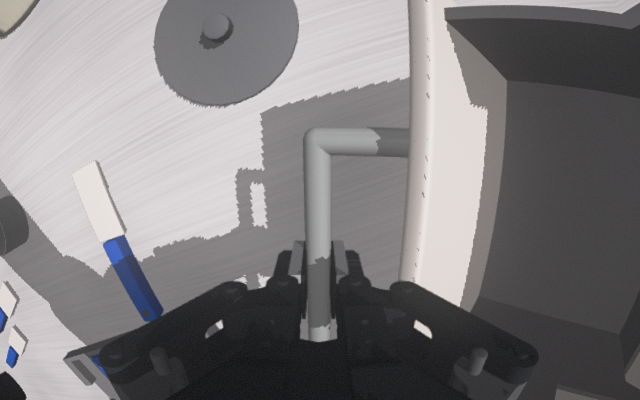

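View pics/side3.png

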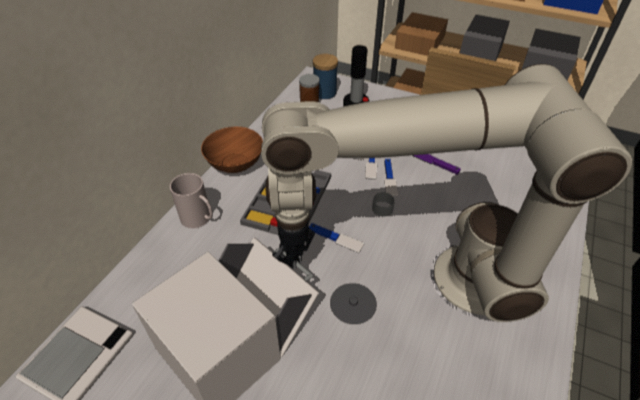

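Emit:
{"fn": "play_rows", "kwargs": {
  "commands": [
    {"tx":0,"ty":0,"tz":0,"ax":0,"ay":0,"az":0},
    {"tx":0,"ty":0,"tz":0,"ax":0,"ay":0,"az":0},
    {"tx":0,"ty":0,"tz":0,"ax":0,"ay":0,"az":0},
    {"tx":0,"ty":0,"tz":-4,"ax":0,"ay":0,"az":0},
    {"tx":0,"ty":0,"tz":-8,"ax":0,"ay":0,"az":0},
    {"tx":0,"ty":0,"tz":-12,"ax":0,"ay":0,"az":0},
    {"tx":0,"ty":0,"tz":-18,"ax":0,"ay":0,"az":0},
    {"tx":0,"ty":0,"tz":-18,"ax":0,"ay":0,"az":0},
    {"tx":0,"ty":0,"tz":-18,"ax":0,"ay":0,"az":0}
  ],
  "grip": 3.4
}}

```text
time: 6.15
ee_pos: [0.4502, 0.2581, 0.317]
tcp_rot: [179.9, 0.1, 160.0]
wrist_force: [0.6, -0.1, -0.1]
opening: 0.0342
```

```bash
python3 snap.py 4;python3 - <<'E'
from h import *
from workcell import bot
print(rows(bot.get_obs(),[.64,.015,.31],186))
E
```

```text
t 6.15 [0.4502 0.2581 0.317 ] [1.7988e+02 9.0000e-02 1.5996e+02] [ 0.6 -0.1 -0.1] 0.0342 [ 29.8   2.6  15.1 102.4   0.   49.9]
(array([-26.16, -16.34,   0.71]), array([ 0.002,  0.002, -0.454]))
```

Emit:
{"fn": "play_rows", "kwargs": {
  "commands": [
    {"tx":-26.2,"ty":-16.3,"tz":0.7,"ax":0,"ay":0,"az":-0.454},
    {"tx":-26.2,"ty":-16.3,"tz":0.7,"ax":0,"ay":0,"az":-0.454},
    {"tx":-26.2,"ty":-16.3,"tz":0.7,"ax":0,"ay":0,"az":-0.454},
    {"tx":-26.2,"ty":-16.3,"tz":0.7,"ax":0,"ay":0,"az":-0.454},
    {"tx":-26.2,"ty":-16.3,"tz":0.7,"ax":0,"ay":0,"az":-0.454},
    {"tx":-26.2,"ty":-16.3,"tz":0.7,"ax":0,"ay":0,"az":-0.454},
    {"tx":-26.2,"ty":-16.3,"tz":0.7,"ax":0,"ay":0,"az":-0.454},
    {"tx":-26.2,"ty":-16.3,"tz":0.7,"ax":0,"ay":0,"az":-0.454},
    {"tx":-26.2,"ty":-16.3,"tz":0.7,"ax":0,"ay":0,"az":-0.454},
    {"tx":-26.2,"ty":-16.3,"tz":0.7,"ax":0,"ay":0,"az":-0.454}
  ]
}}

```text
time: 7.15
ee_pos: [0.6396, 0.0159, 0.3077]
tcp_rot: [180.0, -0.1, -174.0]
wrist_force: [-0.6, -0.4, 0.1]
opening: 0.0341
```

```bash
python3 snap.py 5 wrist,side
python3 - <<'E'
from h import *
c=dict(np.load("wrist5.npz"));o=dict(np.load("wrist5_o.npz"))
for col,z in [("blue",.02),("red",.024),("yellow",.0165)]:
    for b in blobs(c,col,z,obs=o,amin=200): print(col,b)
E
```

```text
t 7.15 [0.6396 0.0159 0.3077] [ 1.7998e+02 -7.0000e-02 -1.7398e+02] [-0.6 -0.4  0.1] 0.0341 [  1.4  20.5  34.9 104.5   0.   -4.6]
blue {'px': array([350.8,  39.9]), 'n': np.int32(864), 'rect': (467.0, 40.8), 'mean': array([465.4,  40.8]), 'L': 95.5, 'W': 18.3, 'ang': np.float32(177.2), 'pca': np.float64(177.2)}
blue {'px': array([232.3, 133. ]), 'n': np.int32(992), 'rect': (604.2, -104.9), 'mean': array([ 605.9, -104.4]), 'L': 97.5, 'W': 21.6, 'ang': np.float32(6.6), 'pca': np.float64(6.4)}
red {'px': array([274.4, 132.5]), 'n': np.int32(1105), 'rect': (598.8, -46.0), 'mean': array([600.5, -45.9]), 'L': 96.3, 'W': 21.6, 'ang': np.float32(6.1), 'pca': np.float64(6.2)}
red {'px': array([361.4, 132.4]), 'n': np.int32(1053), 'rect': (586.7, 68.1), 'mean': array([588.4,  68.2]), 'L': 96.4, 'W': 20.1, 'ang': np.float32(7.1), 'pca': np.float64(6.1)}
yellow {'px': array([277., 195.]), 'n': np.int32(1526), 'rect': (688.3, -36.7), 'mean': array([687.8, -36.6]), 'L': 78.9, 'W': 39.7, 'ang': np.float32(6.4), 'pca': np.float64(6.4)}
yellow {'px': array([359.3, 195. ]), 'n': np.int32(1511), 'rect': (676.4, 78.2), 'mean': array([675.6,  78.1]), 'L': 79.0, 'W': 39.4, 'ang': np.float32(6.6), 'pca': np.float64(7.1)}
```

View pics/wrist5.png

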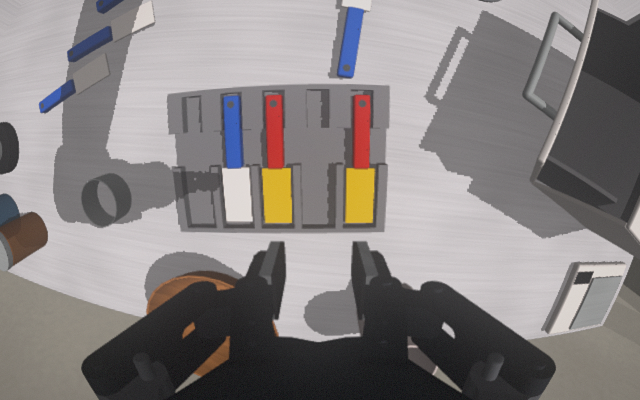

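View pics/side5.png

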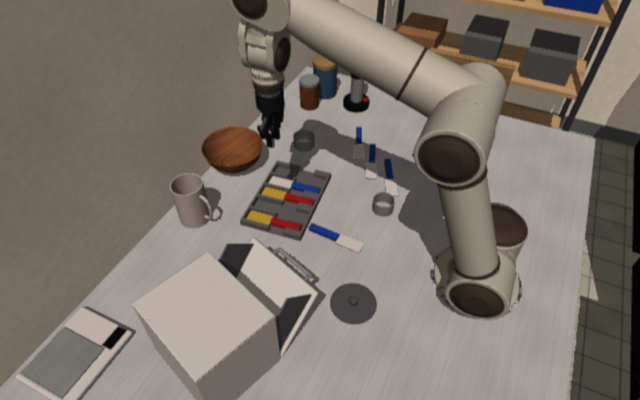

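Run:
```python
from h import *
from workcell import bot
c=dict(np.load("wrist5.npz"));o=dict(np.load("wrist5_o.npz"))
im=c['pixels'][75:245,155:400][:,:,::-1]; cv2.imwrite("pics/tray5.png",cv2.resize(im,None,fx=3.2,fy=3.2,interpolation=cv2.INTER_CUBIC))
g=cv2.cvtColor(c['pixels'],cv2.COLOR_RGB2GRAY)
```

View pics/tray5.png

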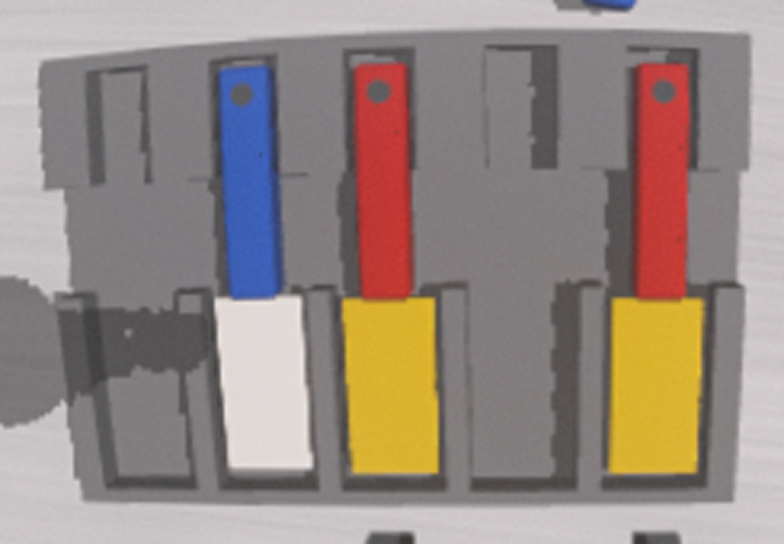

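Run:
```python
from h import *
from workcell import bot
c=dict(np.load("wrist5.npz"));o=dict(np.load("wrist5_o.npz"))
def p(L,z):
    L=np.array(L,float); return onplane(c,L[:,0]/3.2+155,L[:,1]/3.2+75,z,o)
C=p([(40,62),(750,35),(735,500),(83,498)],.022); print(C.round(4),C.mean(0).round(4))
for i in range(4): print(np.linalg.norm(C[i]-C[(i+1)%4]).round(4))
print("yaw",np.degrees(np.arctan2(*(C[2]-C[1])[[1,0]])),np.degrees(np.arctan2(*(C[3]-C[0])[[1,0]])),np.degrees(np.arctan2(*(C[1]-C[0])[[1,0]]))-90,np.degrees(np.arctan2(*(C[2]-C[3])[[1,0]]))-90)
# compartments: top rims. blade parts left/right rib edges at y~470 crop, handle end edges
ct=C.mean(0)[:2]; yw=np.radians(6.3); X=np.array([np.cos(yw),np.sin(yw)]);Y=np.array([-X[1],X[0]])
for nm,L in [("h0",[(88,120),(150,120)]),("h3",[(486,100),(557,100)]),("b3",[(468,440),(577,440)]),("b1 rib l/r",[(212,440),(322,440)]),("b0",[(103,440),(196,440)]),("b4",[(600,440),(707,440)]),("b2",[(342,440),(447,440)])]:
    Q=p(L,.022)[:,:2]-ct; print(nm,(Q@X*1000).round(1),(Q@Y*1000).round(1),"mid",(Q@Y).mean()*1000)
for nm,q in [("oldL",(.627,.0726)),("oldM",(.639,-.0419)),("kept h",(.605,-.1047))]:
    q=np.array(q)-ct; print(nm,q@X*1000,q@Y*1000)
```

```text
[[ 0.5554 -0.2056  0.022 ]
 [ 0.5212  0.0982  0.022 ]
 [ 0.7238  0.1222  0.022 ]
 [ 0.7577 -0.1821  0.022 ]] [ 0.6395 -0.0418  0.022 ]
0.3056
0.2041
0.3062
0.2036
yaw 6.7596938597221845 6.6150962934452044 6.432873045480051 6.348065105541465
h0 [-73.5 -71.1] [-130.4 -100.7] mid -115.58554164756629
h3 [-73.2 -73.1] [43.4 72.3] mid 57.84824854782615
b3 [72.3 72.5] [33.9 81.5] mid 57.67300927695056
b1 rib l/r [72.4 72.2] [-82.4 -31. ] mid -56.66484944676356
b0 [72.7 72.4] [-137.1  -90.1] mid -113.60501958963215
b4 [72.6 72.9] [ 91.5 139.1] mid 115.32208438919633
b2 [72.2 72.3] [-21.9  24.7] mid 1.3820199067329075
oldL 0.11979680810597165 115.1024405992692
oldM -0.5172503463565447 -0.022900533441415252
kept h -41.20323756835033 -58.71268195893116
```

Run:
```python
from h import *
from workcell import bot
o=bot.get_obs()
for z in (.10,.028): print(rows(o,[.6071,.0703,z],186.5))
```

```text
(array([ 2.67,  5.73, 20.85]), array([ 0.   ,  0.   , -0.008]))
(array([ 2.67,  5.72, 28.05]), array([ 0.   ,  0.   , -0.008]))
```

Emit:
{"fn": "play_rows", "kwargs": {
  "commands": [
    {"tx":2.7,"ty":5.7,"tz":4,"ax":0,"ay":0,"az":-0.008},
    {"tx":2.7,"ty":5.7,"tz":10,"ax":0,"ay":0,"az":-0.008},
    {"tx":2.7,"ty":5.7,"tz":15,"ax":0,"ay":0,"az":-0.008},
    {"tx":2.7,"ty":5.7,"tz":20,"ax":0,"ay":0,"az":-0.008},
    {"tx":2.7,"ty":5.7,"tz":22,"ax":0,"ay":0,"az":-0.008},
    {"tx":2.7,"ty":5.7,"tz":24,"ax":0,"ay":0,"az":-0.008},
    {"tx":2.7,"ty":5.7,"tz":24,"ax":0,"ay":0,"az":-0.008},
    {"tx":2.7,"ty":5.7,"tz":24,"ax":0,"ay":0,"az":-0.008}
  ],
  "grip": 3.6
}}

```text
time: 8.05
ee_pos: [0.6075, 0.0695, 0.0695]
tcp_rot: [180.0, 0.1, -173.5]
wrist_force: [-0.7, -0.2, 0.8]
opening: 0.0357
```

```bash
python3 snap.py 6 wrist
python3 - <<'E'
from h import *
from workcell import bot
o=bot.get_obs(); print(rows(o,[.6071,.0703,.028],186.5))
c=dict(np.load("wrist6.npz"));o=dict(np.load("wrist6_o.npz"))
for b in blobs(c,'red',.024,obs=o,amin=200): print(b)
E
```

```text
t 8.05 [0.6075 0.0695 0.0695] [ 1.8000e+02  6.0000e-02 -1.7352e+02] [-0.7 -0.2  0.8] 0.0357 [ 6.5 13.6 -0.2 76.2  0.   0. ]
(array([0.11, 0.1 , 4.25]), array([-0.   ,  0.003, -0.001]))
{'px': array([319.9, 197.2]), 'n': np.int32(5556), 'rect': (586.1, 68.3), 'mean': array([584.1,  68.1]), 'L': 96.6, 'W': 21.1, 'ang': np.float32(6.4), 'pca': np.float64(6.3)}
{'px': array([145.7, 200.2]), 'n': np.int32(4465), 'rect': (598.1, -41.7), 'mean': array([598.3, -42.7]), 'L': 97.4, 'W': 29.4, 'ang': np.float32(6.4), 'pca': np.float64(7.6)}
```

View pics/wrist6.png

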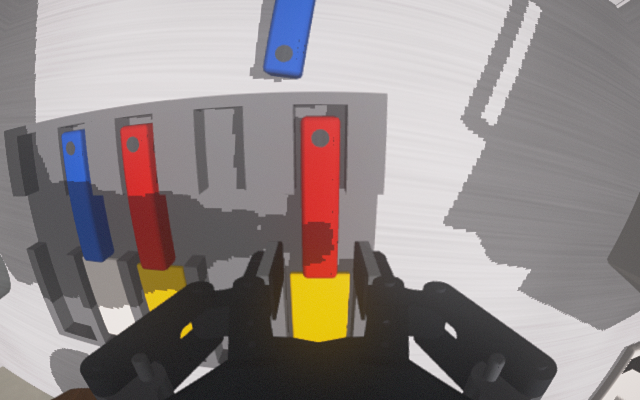

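Centred on the left old spatula: its red handle is at u≈320, midway between the fingers. I'll descend and grip.

Emit:
{"fn": "play_rows", "kwargs": {
  "commands": [
    {"tx":0.1,"ty":0.1,"tz":1.5,"ax":0,"ay":0,"az":0},
    {"tx":0.1,"ty":0.1,"tz":3,"ax":0,"ay":0,"az":0},
    {"tx":0.1,"ty":0.1,"tz":4.2,"ax":0,"ay":0,"az":0},
    {"tx":0.1,"ty":0.1,"tz":4.2,"ax":0,"ay":0,"az":0},
    {"tx":0.1,"ty":0.1,"tz":4.2,"ax":0,"ay":0,"az":0}
  ]
}}

```text
time: 8.6
ee_pos: [0.6061, 0.0697, 0.0258]
tcp_rot: [180.0, -0.1, -173.6]
wrist_force: [0.6, -0.8, 0.3]
opening: 0.036
```

Emit:
{"fn": "play_rows", "kwargs": {
  "commands": [
    {"tx":0,"ty":0,"tz":0,"ax":0,"ay":0,"az":0},
    {"tx":0,"ty":0,"tz":0,"ax":0,"ay":0,"az":0},
    {"tx":0,"ty":0,"tz":0,"ax":0,"ay":0,"az":0},
    {"tx":0,"ty":0,"tz":0,"ax":0,"ay":0,"az":0},
    {"tx":0,"ty":0,"tz":-2,"ax":0,"ay":0,"az":0},
    {"tx":0,"ty":0,"tz":-4,"ax":0,"ay":0,"az":0},
    {"tx":0,"ty":0,"tz":-8,"ax":0,"ay":0,"az":0},
    {"tx":0,"ty":0,"tz":-12,"ax":0,"ay":0,"az":0},
    {"tx":0,"ty":0,"tz":-17,"ax":0,"ay":0,"az":0},
    {"tx":0,"ty":0,"tz":-22,"ax":0,"ay":0,"az":0},
    {"tx":0,"ty":0,"tz":-28,"ax":0,"ay":0,"az":0},
    {"tx":0,"ty":0,"tz":-28,"ax":0,"ay":0,"az":0}
  ],
  "grip": 1.6,
  "newtons": 50
}}

```text
time: 9.8
ee_pos: [0.607, 0.0699, 0.3127]
tcp_rot: [180.0, 0.5, -173.6]
wrist_force: [0.4, -0.2, -0.9]
opening: 0.0204
```

```bash
python3 snap.py 7 wrist
python3 - <<'E'
from h import *
from workcell import bot
o=bot.get_obs(); print(rows(o,[.4675,.3669,.31],160), rows(o,[.4675,.3669,.21],160))
E
```

```text
t 9.8 [0.607  0.0699 0.3127] [ 180.      0.47 -173.57] [ 0.4 -0.2 -0.9] 0.0204 [ 6.600e+00  1.550e+01  2.920e+01  1.033e+02 -0.000e+00  1.000e-01]
(array([10.55, 31.08,  0.06]), array([0.002, 0.007, 0.461])) (array([10.62, 31.08, 10.06]), array([0.002, 0.007, 0.461]))
```

View pics/wrist7.png

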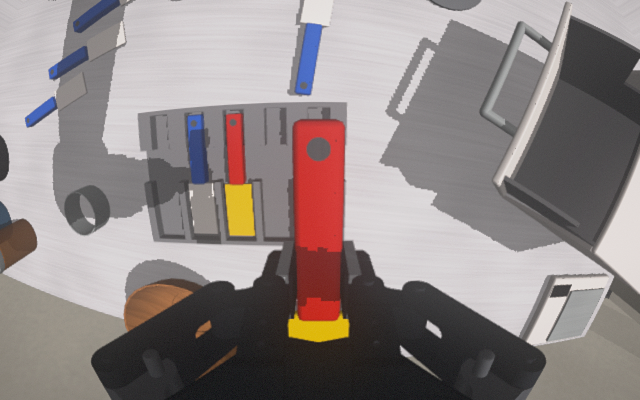

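Emit:
{"fn": "play_rows", "kwargs": {
  "commands": [
    {"tx":10.6,"ty":31.1,"tz":0,"ax":0,"ay":0,"az":0.461},
    {"tx":10.6,"ty":31.1,"tz":0,"ax":0,"ay":0,"az":0.461},
    {"tx":10.6,"ty":31.1,"tz":0,"ax":0,"ay":0,"az":0.461},
    {"tx":10.6,"ty":31.1,"tz":0,"ax":0,"ay":0,"az":0.461},
    {"tx":10.6,"ty":31.1,"tz":0,"ax":0,"ay":0,"az":0.461},
    {"tx":10.6,"ty":31.1,"tz":0,"ax":0,"ay":0,"az":0.461},
    {"tx":10.6,"ty":31.1,"tz":0,"ax":0,"ay":0,"az":0.461},
    {"tx":10.6,"ty":31.1,"tz":0,"ax":0,"ay":0,"az":0.461},
    {"tx":10.6,"ty":31.1,"tz":0,"ax":0,"ay":0,"az":0.461},
    {"tx":10.6,"ty":31.1,"tz":4,"ax":0,"ay":0,"az":0.461},
    {"tx":10.6,"ty":31.1,"tz":7,"ax":0,"ay":0,"az":0.461},
    {"tx":10.6,"ty":31.1,"tz":10.2,"ax":0,"ay":0,"az":0.461},
    {"tx":10.6,"ty":31.1,"tz":10.2,"ax":0,"ay":0,"az":0.461},
    {"tx":10.6,"ty":31.1,"tz":10.2,"ax":0,"ay":0,"az":0.461}
  ]
}}

```text
time: 11.25
ee_pos: [0.4664, 0.3659, 0.2044]
tcp_rot: [-179.9, -0.0, 159.9]
wrist_force: [-0.1, 0.5, -0.3]
opening: 0.0204
```

```bash
python3 snap.py 8 wrist,side
```

```text
t 11.25 [0.4664 0.3659 0.2044] [-1.7994e+02 -3.0000e-02  1.5994e+02] [-0.1  0.5 -0.3] 0.0204 [38.1 10.3 10.8 90.6 -0.  58.2]
```

View pics/wrist8.png

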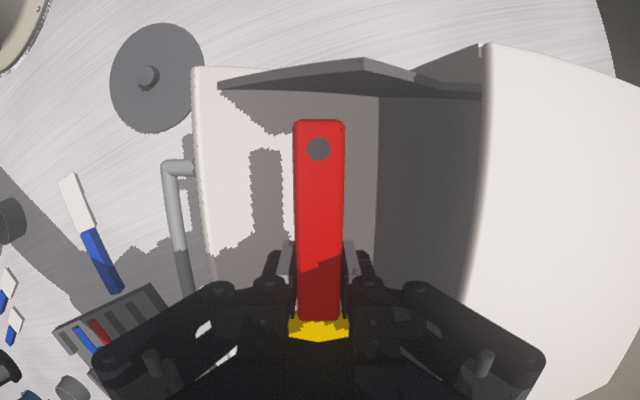

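View pics/side8.png

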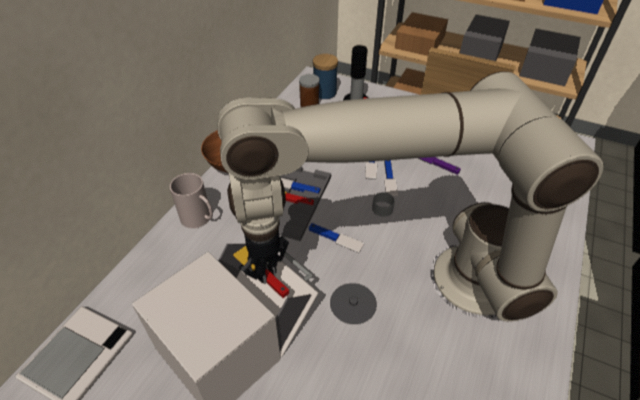

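Emit:
{"fn": "play_rows", "kwargs": {
  "commands": [
    {"tx":0,"ty":0,"tz":0,"ax":0,"ay":0,"az":0},
    {"tx":0,"ty":0,"tz":0,"ax":0,"ay":0,"az":0},
    {"tx":0,"ty":0,"tz":0,"ax":0,"ay":0,"az":0},
    {"tx":0,"ty":0,"tz":0,"ax":0,"ay":0,"az":0},
    {"tx":0,"ty":0,"tz":0,"ax":0,"ay":0,"az":0},
    {"tx":0,"ty":0,"tz":-5,"ax":0,"ay":0,"az":0},
    {"tx":0,"ty":0,"tz":-10,"ax":0,"ay":0,"az":0},
    {"tx":0,"ty":0,"tz":-10,"ax":0,"ay":0,"az":0},
    {"tx":0,"ty":0,"tz":-10,"ax":0,"ay":0,"az":0}
  ],
  "grip": 4.4
}}

```text
time: 12.25
ee_pos: [0.4666, 0.3673, 0.3057]
tcp_rot: [179.9, 0.1, 160.0]
wrist_force: [0.1, 0.5, -0.1]
opening: 0.0439
```

```bash
python3 snap.py 9 wrist;  python3 - <<'E'
from h import *
from workcell import bot
o=bot.get_obs(); X=np.array([np.cos(np.radians(6.5)),np.sin(np.radians(6.5))])
g=np.array([.639,-.0419])-.02*X; print(g,rows(o,[*g,.30],186.5),rows(o,[*g,.07],186.5))
E
```

```text
t 12.25 [0.4666 0.3673 0.3057] [1.7986e+02 9.0000e-02 1.6002e+02] [ 0.1  0.5 -0.1] 0.0439 [ 38.2  12.9  25.3 102.2   0.   58.2]
[ 0.61912856 -0.04416406] (array([-28.41, -33.43,   0.4 ]), array([ 0.   ,  0.   , -0.462])) (array([-28.41, -33.43,  23.4 ]), array([ 0.   ,  0.   , -0.462]))
```

View pics/wrist9.png

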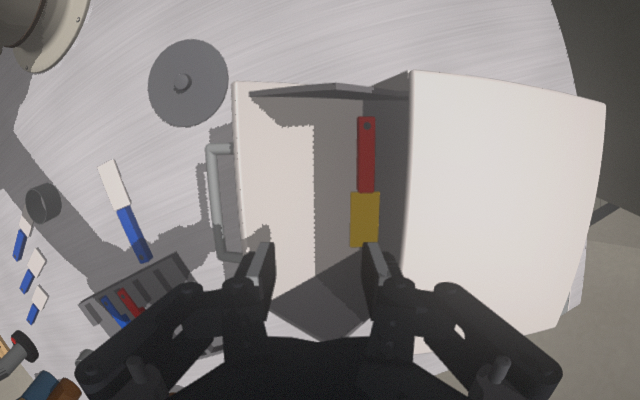

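The first old spatula lies in the bucket at (366,180). Next is the middle one.

Emit:
{"fn": "play_rows", "kwargs": {
  "commands": [
    {"tx":-28.4,"ty":-33.4,"tz":0.4,"ax":0,"ay":0,"az":-0.462},
    {"tx":-28.4,"ty":-33.4,"tz":0.4,"ax":0,"ay":0,"az":-0.462},
    {"tx":-28.4,"ty":-33.4,"tz":0.4,"ax":0,"ay":0,"az":-0.462},
    {"tx":-28.4,"ty":-33.4,"tz":0.4,"ax":0,"ay":0,"az":-0.462},
    {"tx":-28.4,"ty":-33.4,"tz":0.4,"ax":0,"ay":0,"az":-0.462},
    {"tx":-28.4,"ty":-33.4,"tz":0.4,"ax":0,"ay":0,"az":-0.462},
    {"tx":-28.4,"ty":-33.4,"tz":0.4,"ax":0,"ay":0,"az":-0.462},
    {"tx":-28.4,"ty":-33.4,"tz":0.4,"ax":0,"ay":0,"az":-0.462},
    {"tx":-28.4,"ty":-33.4,"tz":0.4,"ax":0,"ay":0,"az":-0.462},
    {"tx":-28.4,"ty":-33.4,"tz":4,"ax":0,"ay":0,"az":-0.462},
    {"tx":-28.4,"ty":-33.4,"tz":9,"ax":0,"ay":0,"az":-0.462},
    {"tx":-28.4,"ty":-33.4,"tz":14,"ax":0,"ay":0,"az":-0.462},
    {"tx":-28.4,"ty":-33.4,"tz":19,"ax":0,"ay":0,"az":-0.462},
    {"tx":-28.4,"ty":-33.4,"tz":23.4,"ax":0,"ay":0,"az":-0.462},
    {"tx":-28.4,"ty":-33.4,"tz":23.4,"ax":0,"ay":0,"az":-0.462},
    {"tx":-28.4,"ty":-33.4,"tz":23.4,"ax":0,"ay":0,"az":-0.462}
  ],
  "grip": 3.6
}}

```text
time: 13.9
ee_pos: [0.6181, -0.0439, 0.07]
tcp_rot: [180.0, -0.1, -173.5]
wrist_force: [0.2, -0.1, 0.9]
opening: 0.0359
```

```bash
python3 snap.py 10 wrist;  python3 - <<'E'
from h import *
from workcell import bot
o=bot.get_obs(); print(rows(o,[.6191,-.0442,.028],186.5))
c=dict(np.load("wrist10.npz"));o=dict(np.load("wrist10_o.npz"))
for b in blobs(c,'red',.024,obs=o,amin=200): print(b)
for b in blobs(c,'blue',.024,obs=o,amin=200): print(b)
E
```

```text
t 13.9 [ 0.6181 -0.0439  0.07  ] [ 1.7997e+02 -1.4000e-01 -1.7351e+02] [ 0.2 -0.1  0.9] 0.0359 [ -4.1  14.9   1.4  76.7  -0.  -10.6]
(array([ 0.04, -0.01,  4.4 ]), array([-0.   ,  0.001, -0.   ]))
{'px': array([316.3, 199.9]), 'n': np.int32(5499), 'rect': (598.2, -47.1), 'mean': array([596.5, -47.3]), 'L': 97.2, 'W': 21.1, 'ang': np.float32(6.4), 'pca': np.float64(6.3)}
{'px': array([478.4,  40.1]), 'n': np.int32(2175), 'rect': (485.6, 37.1), 'mean': array([486.2,  36.9]), 'L': 60.9, 'W': 19.5, 'ang': np.float32(178.4), 'pca': np.float64(176.2)}
{'px': array([221.6, 196.3]), 'n': np.int32(5122), 'rect': (603.0, -102.4), 'mean': array([ 600.6, -103.4]), 'L': 97.1, 'W': 24.4, 'ang': np.float32(7.0), 'pca': np.float64(5.7)}
```

View pics/wrist10.png

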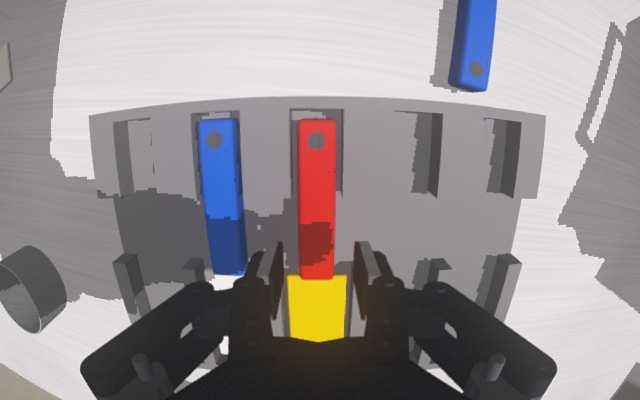

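Emit:
{"fn": "play_rows", "kwargs": {
  "commands": [
    {"tx":0,"ty":0,"tz":1.5,"ax":0,"ay":0,"az":0},
    {"tx":0,"ty":0,"tz":3,"ax":0,"ay":0,"az":0},
    {"tx":0,"ty":0,"tz":4.3,"ax":0,"ay":0,"az":0},
    {"tx":0,"ty":0,"tz":4.3,"ax":0,"ay":0,"az":0},
    {"tx":0,"ty":0,"tz":4.3,"ax":0,"ay":0,"az":0}
  ]
}}

```text
time: 14.45
ee_pos: [0.6187, -0.044, 0.0269]
tcp_rot: [180.0, -0.1, -173.5]
wrist_force: [-0.8, 0.5, -0.2]
opening: 0.036
```

Emit:
{"fn": "play_rows", "kwargs": {
  "commands": [
    {"tx":0,"ty":0,"tz":0,"ax":0,"ay":0,"az":0},
    {"tx":0,"ty":0,"tz":0,"ax":0,"ay":0,"az":0},
    {"tx":0,"ty":0,"tz":0,"ax":0,"ay":0,"az":0},
    {"tx":0,"ty":0,"tz":0,"ax":0,"ay":0,"az":0},
    {"tx":0,"ty":0,"tz":-2,"ax":0,"ay":0,"az":0},
    {"tx":0,"ty":0,"tz":-4,"ax":0,"ay":0,"az":0},
    {"tx":0,"ty":0,"tz":-8,"ax":0,"ay":0,"az":0},
    {"tx":0,"ty":0,"tz":-12,"ax":0,"ay":0,"az":0},
    {"tx":0,"ty":0,"tz":-17,"ax":0,"ay":0,"az":0},
    {"tx":0,"ty":0,"tz":-22,"ax":0,"ay":0,"az":0},
    {"tx":0,"ty":0,"tz":-28,"ax":0,"ay":0,"az":0},
    {"tx":0,"ty":0,"tz":-28,"ax":0,"ay":0,"az":0}
  ],
  "grip": 1.6,
  "newtons": 50
}}

```text
time: 15.65
ee_pos: [0.6195, -0.044, 0.3138]
tcp_rot: [-179.9, 0.5, -173.5]
wrist_force: [1.2, -0.1, -1.5]
opening: 0.0205
```

```bash
python3 snap.py 11 wrist
python3 - <<'E'
from h import *
from workcell import bot
o=bot.get_obs(); print(rows(o,[.4675,.3669,.31],160), rows(o,[.4675,.3669,.21],160))
E
```

```text
t 15.65 [ 0.6195 -0.044   0.3138] [-179.91    0.46 -173.51] [ 1.2 -0.1 -1.5] 0.0205 [ -4.1  17.1  31.4 103.8  -0.  -10.6]
(array([10.48, 42.55,  0.13]), array([0.   , 0.007, 0.462])) (array([10.54, 42.56, 10.13]), array([0.   , 0.007, 0.462]))
```

View pics/wrist11.png

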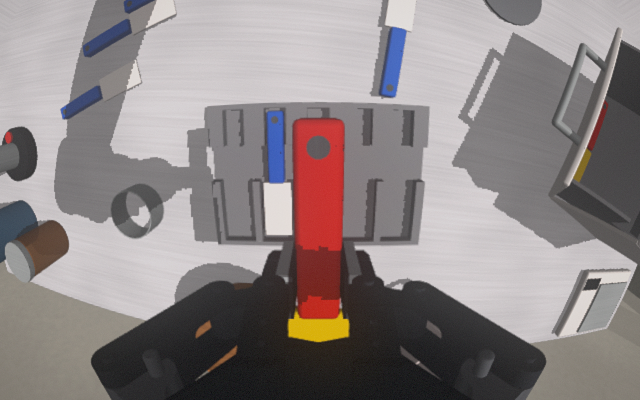

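Emit:
{"fn": "play_rows", "kwargs": {
  "commands": [
    {"tx":10.5,"ty":42.5,"tz":0,"ax":0,"ay":0,"az":0.462},
    {"tx":10.5,"ty":42.5,"tz":0,"ax":0,"ay":0,"az":0.462},
    {"tx":10.5,"ty":42.5,"tz":0,"ax":0,"ay":0,"az":0.462},
    {"tx":10.5,"ty":42.5,"tz":0,"ax":0,"ay":0,"az":0.462},
    {"tx":10.5,"ty":42.5,"tz":0,"ax":0,"ay":0,"az":0.462},
    {"tx":10.5,"ty":42.5,"tz":0,"ax":0,"ay":0,"az":0.462},
    {"tx":10.5,"ty":42.5,"tz":0,"ax":0,"ay":0,"az":0.462},
    {"tx":10.5,"ty":42.5,"tz":0,"ax":0,"ay":0,"az":0.462},
    {"tx":10.5,"ty":42.5,"tz":0,"ax":0,"ay":0,"az":0.462},
    {"tx":10.5,"ty":42.5,"tz":0,"ax":0,"ay":0,"az":0.462},
    {"tx":10.5,"ty":42.5,"tz":4,"ax":0,"ay":0,"az":0.462},
    {"tx":10.5,"ty":42.5,"tz":7,"ax":0,"ay":0,"az":0.462},
    {"tx":10.5,"ty":42.5,"tz":10.2,"ax":0,"ay":0,"az":0.462},
    {"tx":10.5,"ty":42.5,"tz":10.2,"ax":0,"ay":0,"az":0.462},
    {"tx":10.5,"ty":42.5,"tz":10.2,"ax":0,"ay":0,"az":0.462},
    {"tx":10.5,"ty":42.5,"tz":10.2,"ax":0,"ay":0,"az":0.462}
  ]
}}

```text
time: 17.3
ee_pos: [0.4672, 0.3666, 0.2072]
tcp_rot: [179.9, 0.1, 160.0]
wrist_force: [-0.5, 0.1, 0.2]
opening: 0.0207
```

```bash
python3 snap.py 12 wrist
```

```text
t 17.3 [0.4672 0.3666 0.2072] [1.7989e+02 7.0000e-02 1.6000e+02] [-0.5  0.1  0.2] 0.0207 [38.1 10.2 11.1 90.8 -0.  58.1]
```

View pics/wrist12.png

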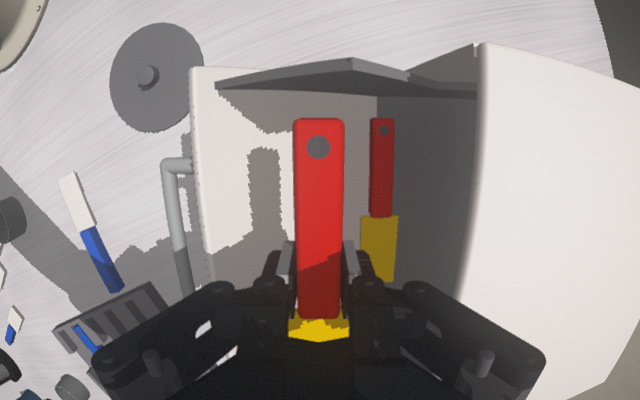

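Emit:
{"fn": "play_rows", "kwargs": {
  "commands": [
    {"tx":0,"ty":0,"tz":0,"ax":0,"ay":0,"az":0},
    {"tx":0,"ty":0,"tz":0,"ax":0,"ay":0,"az":0},
    {"tx":0,"ty":0,"tz":0,"ax":0,"ay":0,"az":0},
    {"tx":0,"ty":0,"tz":0,"ax":0,"ay":0,"az":0},
    {"tx":0,"ty":0,"tz":0,"ax":0,"ay":0,"az":0},
    {"tx":0,"ty":0,"tz":-5,"ax":0,"ay":0,"az":0},
    {"tx":0,"ty":0,"tz":-10,"ax":0,"ay":0,"az":0},
    {"tx":0,"ty":0,"tz":-10,"ax":0,"ay":0,"az":0},
    {"tx":0,"ty":0,"tz":-10,"ax":0,"ay":0,"az":0}
  ],
  "grip": 4.4
}}

```text
time: 18.25
ee_pos: [0.4671, 0.3668, 0.3067]
tcp_rot: [179.9, 0.1, 160.0]
wrist_force: [-0.2, -0.3, -1.1]
opening: 0.0441
```

```bash
python3 snap.py 13 wrist
python3 - <<'E'
from h import *
from workcell import bot
o=bot.get_obs(); print(rows(o,[.4500,.2575,.30],160),rows(o,[.4500,.2575,.137],160))
E
```

```text
t 18.25 [0.4671 0.3668 0.3067] [1.7986e+02 9.0000e-02 1.6001e+02] [-0.2 -0.3 -1.1] 0.0441 [ 38.1  12.9  25.4 102.3   0.   58.1]
(array([ -2.15, -10.82,   0.5 ]), array([0., 0., 0.])) (array([ -2.15, -10.82,  16.8 ]), array([0., 0., 0.]))
```

View pics/wrist13.png

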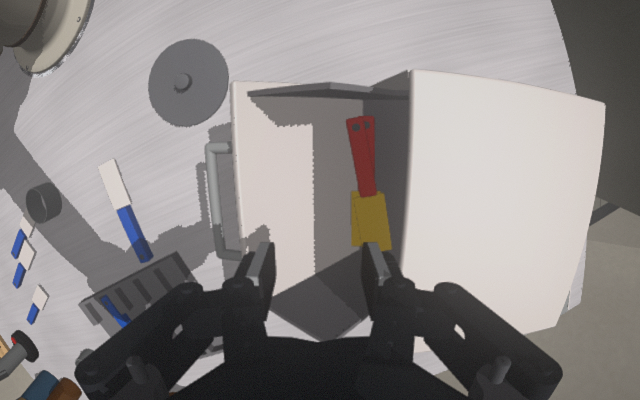

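Both old spatulas are in the bucket at about (366,185). Now I'll measure the bar and push the front shut from outside with closed fingers.

Run:
```python
from h import *
from workcell import bot
c=dict(np.load("wrist13.npz"));o=dict(np.load("wrist13_o.npz"))
P=onplane(c,[212,219],[150,248],.132,o); xb=np.array([np.cos(np.radians(70)),np.sin(np.radians(70))])
print(P.round(4),P[:,:2]@xb-.5697)
o=bot.get_obs(); 
st=np.array([.4508,.2577])-.035*xb
print(st,rows(o,[*st,.30],160),rows(o,[*st,.142],160))
r=np.hypot(.05,.205);a0=np.arctan2(.05,.205)
s=.724
for k in range(0,18):
    t=s*(1-k/17)
    x=-r*np.sin(a0+t);z=.006+r*np.cos(a0+t)
    tcpx=x-.0205; s0=-.1733-.035
    print(k,round(t,3),"ty %.1f tz %.1f"%((tcpx-s0)*100,-(z+.009-.142)*100))
```

```text
[[0.3962 0.2797 0.132 ]
 [0.4963 0.2405 0.132 ]] [-0.17137246 -0.17390896]
[0.43882929 0.22481076] (array([ -2.22, -14.28,   0.5 ]), array([0., 0., 0.])) (array([ -2.22, -14.28,  16.3 ]), array([0., 0., 0.]))
0 0.724 ty 1.5 tz 0.7
1 0.681 ty 2.0 tz -0.1
2 0.639 ty 2.5 tz -0.8
3 0.596 ty 3.1 tz -1.5
4 0.554 ty 3.7 tz -2.1
5 0.511 ty 4.4 tz -2.7
6 0.468 ty 5.1 tz -3.3
7 0.426 ty 5.8 tz -3.9
8 0.383 ty 6.5 tz -4.4
9 0.341 ty 7.2 tz -5.0
10 0.298 ty 8.0 tz -5.4
11 0.256 ty 8.8 tz -5.9
12 0.213 ty 9.6 tz -6.3
13 0.17 ty 10.4 tz -6.7
14 0.128 ty 11.2 tz -7.0
15 0.085 ty 12.1 tz -7.3
16 0.043 ty 12.9 tz -7.6
17 0.0 ty 13.8 tz -7.8
```

Emit:
{"fn": "play_rows", "kwargs": {
  "commands": [
    {"tx":-2.2,"ty":-14.3,"tz":0,"ax":0,"ay":0,"az":0},
    {"tx":-2.2,"ty":-14.3,"tz":0,"ax":0,"ay":0,"az":0},
    {"tx":-2.2,"ty":-14.3,"tz":0,"ax":0,"ay":0,"az":0},
    {"tx":-2.2,"ty":-14.3,"tz":3,"ax":0,"ay":0,"az":0},
    {"tx":-2.2,"ty":-14.3,"tz":8,"ax":0,"ay":0,"az":0},
    {"tx":-2.2,"ty":-14.3,"tz":13,"ax":0,"ay":0,"az":0},
    {"tx":-2.2,"ty":-14.3,"tz":15.8,"ax":0,"ay":0,"az":0},
    {"tx":-2.2,"ty":-14.3,"tz":15.8,"ax":0,"ay":0,"az":0},
    {"tx":-2.2,"ty":-14.3,"tz":15.8,"ax":0,"ay":0,"az":0}
  ],
  "grip": 0
}}

```text
time: 19.2
ee_pos: [0.4379, 0.2243, 0.1472]
tcp_rot: [-179.9, -0.1, 160.0]
wrist_force: [-0.6, 0.0, 0.5]
opening: 0.0001
```

```bash
python3 snap.py 14 wrist
```

```text
t 19.2 [0.4379 0.2243 0.1472] [-1.7994e+02 -6.0000e-02  1.6002e+02] [-0.6  0.   0.5] 0.0001 [ 27.1  -3.7 -10.1  83.7  -0.   47.1]
```

View pics/wrist14.png

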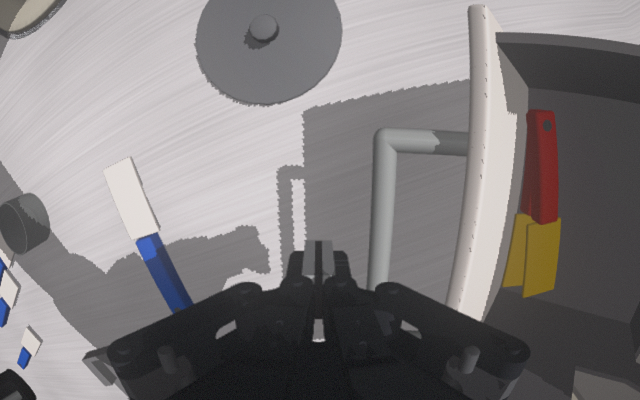

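Emit:
{"fn": "play_rows", "kwargs": {
  "commands": [
    {"tx":0,"ty":0,"tz":1.2,"ax":0,"ay":0,"az":0},
    {"tx":0,"ty":1.0,"tz":1.2,"ax":0,"ay":0,"az":0},
    {"tx":0,"ty":2.0,"tz":0.8,"ax":0,"ay":0,"az":0},
    {"tx":0,"ty":2.5,"tz":0.1,"ax":0,"ay":0,"az":0},
    {"tx":0,"ty":3.1,"tz":-0.6,"ax":0,"ay":0,"az":0},
    {"tx":0,"ty":3.7,"tz":-1.2,"ax":0,"ay":0,"az":0},
    {"tx":0,"ty":4.4,"tz":-1.8,"ax":0,"ay":0,"az":0},
    {"tx":0,"ty":5.1,"tz":-2.4,"ax":0,"ay":0,"az":0},
    {"tx":0,"ty":5.8,"tz":-3.0,"ax":0,"ay":0,"az":0},
    {"tx":0,"ty":6.5,"tz":-3.5,"ax":0,"ay":0,"az":0},
    {"tx":0,"ty":7.2,"tz":-4.1,"ax":0,"ay":0,"az":0},
    {"tx":0,"ty":8.0,"tz":-4.5,"ax":0,"ay":0,"az":0},
    {"tx":0,"ty":8.8,"tz":-5.0,"ax":0,"ay":0,"az":0},
    {"tx":0,"ty":9.6,"tz":-5.4,"ax":0,"ay":0,"az":0},
    {"tx":0,"ty":10.4,"tz":-5.8,"ax":0,"ay":0,"az":0},
    {"tx":0,"ty":11.2,"tz":-6.1,"ax":0,"ay":0,"az":0},
    {"tx":0,"ty":11.6,"tz":-6.3,"ax":0,"ay":0,"az":0},
    {"tx":0,"ty":12.1,"tz":-6.4,"ax":0,"ay":0,"az":0},
    {"tx":0,"ty":12.5,"tz":-6.6,"ax":0,"ay":0,"az":0},
    {"tx":0,"ty":12.5,"tz":-6.6,"ax":0,"ay":0,"az":0}
  ]
}}

```text
time: 21.25
ee_pos: [0.481, 0.3433, 0.2215]
tcp_rot: [179.6, 0.2, 160.1]
wrist_force: [-15.9, -9.1, 43.3]
opening: -0.0002
```

```bash
python3 snap.py 15 wrist,side;  python3 - <<'E'
from h import *
from workcell import bot
xb=np.array([np.cos(np.radians(70)),np.sin(np.radians(70))])
o=bot.get_obs(); print("bar est from finger", o['ee_pos'][:2]@xb-.5697+.0205)
E
```

```text
t 21.25 [0.481  0.3433 0.2215] [179.56   0.24 160.07] [-15.9  -9.1  43.3] -0.0002 [35.5  9.7 12.  91.9  0.1 55.4]
bar est from finger -0.062110529289544095
```

View pics/wrist15.png

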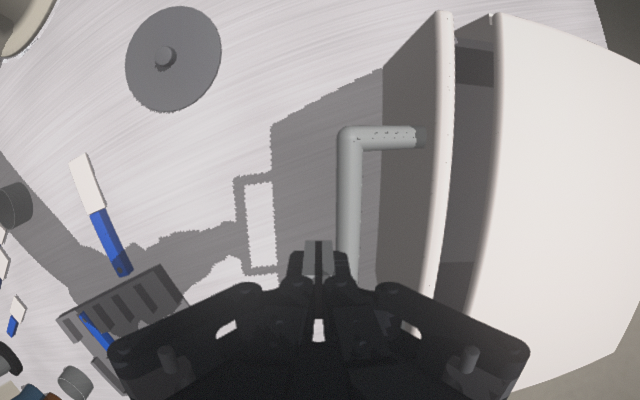

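View pics/side15.png

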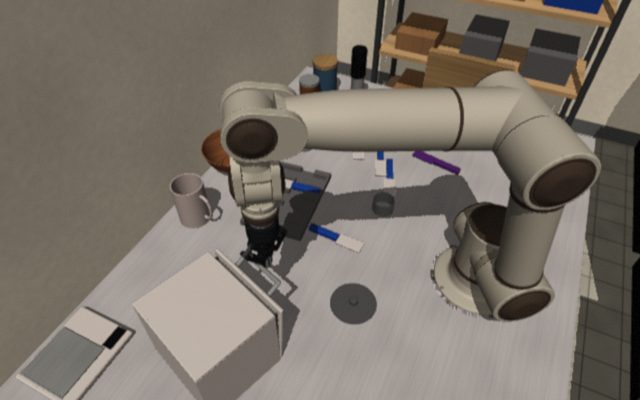

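The wrist force shows 43 N upward, so a knuckle is riding on the bar. I'll back off up and out first.

Emit:
{"fn": "play_rows", "kwargs": {
  "commands": [
    {"tx":0,"ty":0,"tz":-0.4,"ax":0,"ay":0,"az":0},
    {"tx":0,"ty":-0.4,"tz":-0.8,"ax":0,"ay":0,"az":0},
    {"tx":0,"ty":-0.8,"tz":-1.2,"ax":0,"ay":0,"az":0},
    {"tx":0,"ty":-1.2,"tz":-1.2,"ax":0,"ay":0,"az":0},
    {"tx":0,"ty":-1.2,"tz":-1.2,"ax":0,"ay":0,"az":0}
  ]
}}

```text
time: 21.85
ee_pos: [0.477, 0.3305, 0.225]
tcp_rot: [-180.0, -0.0, 160.0]
wrist_force: [0.0, -0.0, -0.1]
opening: 0.0002
```

```bash
python3 snap.py 16 wrist;  python3 - <<'E'
from h import *
im=cv2.imread("pics/side15.png")[200:330,190:330]; cv2.imwrite("pics/side15c.png",cv2.resize(im,None,fx=4.5,fy=4.5,interpolation=cv2.INTER_CUBIC))
E
```

```text
t 21.85 [0.477  0.3305 0.225 ] [-1.7997e+02 -1.0000e-02  1.6000e+02] [ 0.  -0.  -0.1] 0.0002 [34.7  8.8 11.4 92.7 -0.  54.7]
```

View pics/wrist16.png

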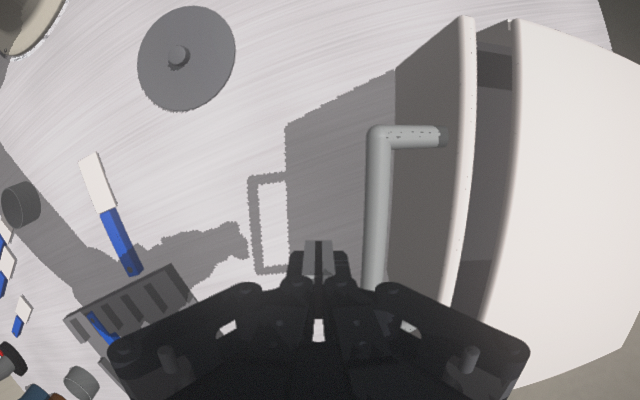

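View pics/side15c.png

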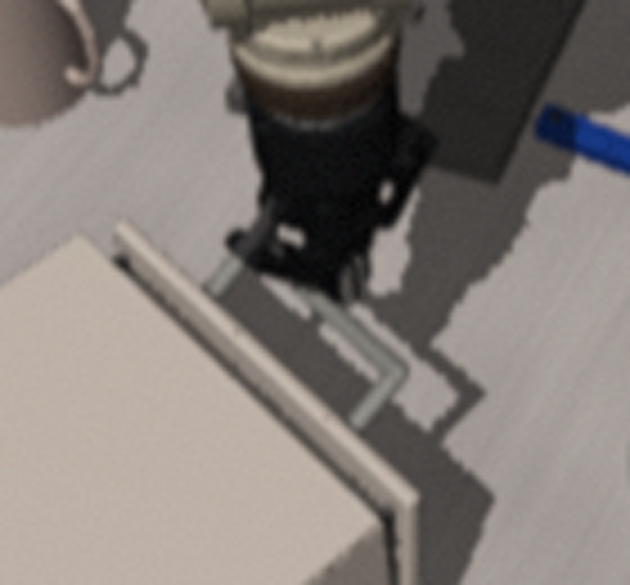

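Run:
```python
from h import *
from workcell import bot
c=dict(np.load("wrist16.npz"));o=dict(np.load("wrist16_o.npz"))
xb=np.array([np.cos(np.radians(70)),np.sin(np.radians(70))])
P=onplane(c,[379,377],[140,230],.207,o); print(P.round(4),P[:,:2]@xb-.5697)
o=bot.get_obs(); yb=np.array([-xb[1],xb[0]])
O=np.array([.5085,.4212])
st=O-.105*xb; print(st, rows(o,[*st,.26],70))
```

```text
[[0.4302 0.3774 0.207 ]
 [0.4724 0.3633 0.207 ]] [-0.06798539 -0.06671878]
[0.47258788 0.32253227] (array([ 0.14, -0.91, -3.52]), array([-1.000e-03,  0.000e+00,  1.571e+00]))
```

Emit:
{"fn": "play_rows", "kwargs": {
  "commands": [
    {"tx":0,"ty":-1,"tz":-3.5,"ax":0,"ay":0,"az":0},
    {"tx":0,"ty":-1,"tz":-3.5,"ax":0,"ay":0,"az":0},
    {"tx":0,"ty":-1,"tz":-3.5,"ax":0,"ay":0,"az":1.571},
    {"tx":0,"ty":-1,"tz":-3.5,"ax":0,"ay":0,"az":1.571},
    {"tx":0,"ty":-1,"tz":-3.5,"ax":0,"ay":0,"az":1.571},
    {"tx":0,"ty":-1,"tz":-3.5,"ax":0,"ay":0,"az":1.571},
    {"tx":0,"ty":-1,"tz":-3.5,"ax":0,"ay":0,"az":1.571},
    {"tx":0,"ty":-1,"tz":-3.5,"ax":0,"ay":0,"az":1.571},
    {"tx":0,"ty":-1,"tz":-3.5,"ax":0,"ay":0,"az":1.571},
    {"tx":0,"ty":-1,"tz":-3.5,"ax":0,"ay":0,"az":1.571},
    {"tx":0,"ty":-1,"tz":-3.5,"ax":0,"ay":0,"az":1.571},
    {"tx":0,"ty":-1,"tz":-3.5,"ax":0,"ay":0,"az":1.571},
    {"tx":0,"ty":-1,"tz":-3.5,"ax":0,"ay":0,"az":1.571},
    {"tx":0,"ty":-1,"tz":-3.5,"ax":0,"ay":0,"az":1.571},
    {"tx":0,"ty":-1,"tz":-3.5,"ax":0,"ay":0,"az":1.571},
    {"tx":0,"ty":-1,"tz":-3.5,"ax":0,"ay":0,"az":1.571}
  ]
}}

```text
time: 23.5
ee_pos: [0.4736, 0.3214, 0.2601]
tcp_rot: [-180.0, 0.0, 70.1]
wrist_force: [0.4, 0.2, -0.1]
opening: 0.0002
```

```bash
python3 snap.py 17
python3 - <<'E'
from h import *
from workcell import bot
xb=np.array([np.cos(np.radians(70)),np.sin(np.radians(70))])
o=bot.get_obs()
O=np.array([.5085,.4212])
for x,z in [(-.105,.219),(-.084,.219),(-.067,.221),(-.064,.221)]: print(rows(o,[*(O+x*xb),z],70))
E
```

```text
t 23.5 [0.4736 0.3214 0.2601] [-1.7999e+02  1.0000e-02  7.0110e+01] [ 0.4  0.2 -0.1] 0.0002 [ 34.2   8.4  14.9  96.5   0.  144. ]
(array([ 0.08, -0.14,  4.11]), array([-0.   ,  0.   ,  0.002]))
(array([ 2.18, -0.13,  4.11]), array([-0.   ,  0.   ,  0.002]))
(array([ 3.88, -0.13,  3.91]), array([-0.   ,  0.   ,  0.002]))
(array([ 4.18, -0.13,  3.91]), array([-0.   ,  0.   ,  0.002]))
```

Emit:
{"fn": "play_rows", "kwargs": {
  "commands": [
    {"tx":0,"ty":0,"tz":2,"ax":0,"ay":0,"az":0},
    {"tx":0,"ty":0,"tz":4.1,"ax":0,"ay":0,"az":0},
    {"tx":0,"ty":0,"tz":4.1,"ax":0,"ay":0,"az":0},
    {"tx":1,"ty":0,"tz":4.1,"ax":0,"ay":0,"az":0},
    {"tx":2,"ty":0,"tz":4.1,"ax":0,"ay":0,"az":0},
    {"tx":2.4,"ty":0,"tz":4.0,"ax":0,"ay":0,"az":0},
    {"tx":2.8,"ty":0,"tz":4.0,"ax":0,"ay":0,"az":0},
    {"tx":3.2,"ty":0,"tz":3.9,"ax":0,"ay":0,"az":0},
    {"tx":3.5,"ty":0,"tz":3.9,"ax":0,"ay":0,"az":0},
    {"tx":3.8,"ty":0,"tz":3.9,"ax":0,"ay":0,"az":0},
    {"tx":3.8,"ty":0,"tz":3.9,"ax":0,"ay":0,"az":0}
  ]
}}

```text
time: 24.6
ee_pos: [0.4867, 0.3571, 0.2213]
tcp_rot: [-180.0, 0.0, 70.0]
wrist_force: [-0.9, -0.0, -0.6]
opening: -0.0003
```

```bash
python3 snap.py 18 wrist,side;python3 - <<'E'
from h import *
im=cv2.imread("pics/side18.png")[200:330,190:330]; cv2.imwrite("pics/side18c.png",cv2.resize(im,None,fx=4.5,fy=4.5,interpolation=cv2.INTER_CUBIC))
E
```

```text
t 24.6 [0.4867 0.3571 0.2213] [-1.8e+02  2.0e-02  7.0e+01] [-0.9 -0.  -0.6] -0.0003 [ 36.3  12.   14.7  92.7  -0.  146.3]
```

View pics/wrist18.png

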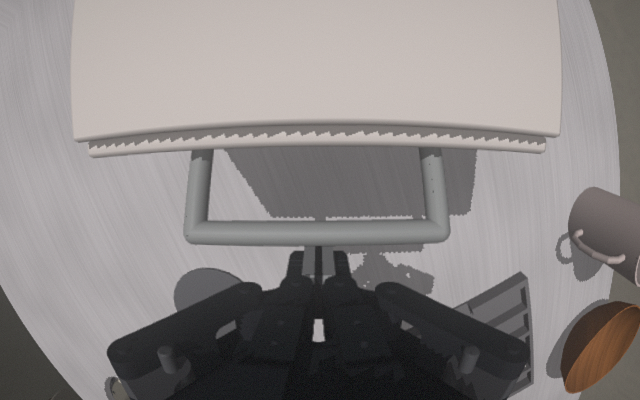

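View pics/side18c.png

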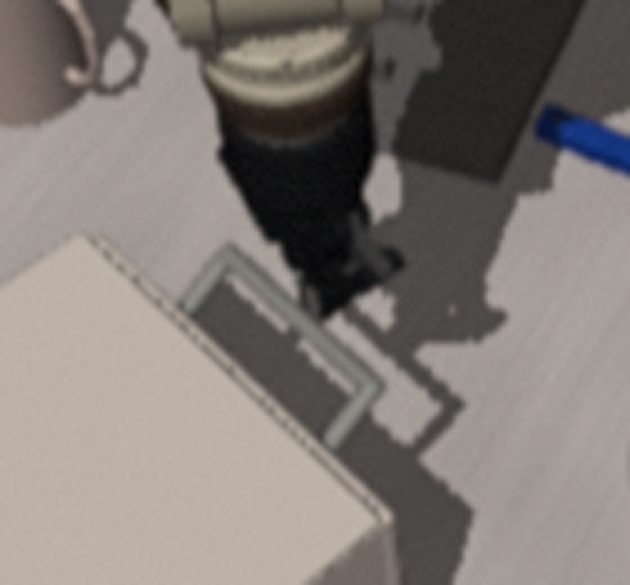

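The front looks shut, with the panel against the roof edge. I'll press a few mm more to confirm it's on the stop.

Emit:
{"fn": "play_rows", "kwargs": {
  "commands": [
    {"tx":0.2,"ty":0,"tz":0,"ax":0,"ay":0,"az":0},
    {"tx":0.4,"ty":0,"tz":0,"ax":0,"ay":0,"az":0},
    {"tx":0.4,"ty":0,"tz":0,"ax":0,"ay":0,"az":0},
    {"tx":0.4,"ty":0,"tz":0,"ax":0,"ay":0,"az":0}
  ]
}}

```text
time: 25.1
ee_pos: [0.4868, 0.3577, 0.2212]
tcp_rot: [-180.0, 0.4, 69.9]
wrist_force: [-8.2, -17.8, 5.3]
opening: -0.0001
```

```bash
python3 snap.py 19 wrist;python3 - <<'E'
from h import *
c=dict(np.load("wrist19.npz"));o=dict(np.load("wrist19_o.npz"))
cv2.imwrite("pics/wrist19c.png",c['pixels'][100:270,60:580,::-1])
E
```

```text
t 25.1 [0.4868 0.3577 0.2212] [-179.98    0.38   69.92] [ -8.2 -17.8   5.3] -0.0001 [ 36.4  12.4  15.1  93.1  -0.2 146.5]
```

View pics/wrist19c.png

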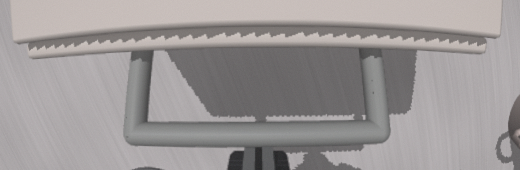

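Pressing gives 20 N with no movement, so the front is on its stop and shut. Now I'll retreat and go to the spare nearest the tray.

Emit:
{"fn": "play_rows", "kwargs": {
  "commands": [
    {"tx":-1,"ty":0,"tz":0,"ax":0,"ay":0,"az":0},
    {"tx":-4,"ty":0,"tz":-1,"ax":0,"ay":0,"az":0},
    {"tx":-6,"ty":0,"tz":-5,"ax":0,"ay":0,"az":0},
    {"tx":-6,"ty":0,"tz":-9,"ax":0,"ay":0,"az":0},
    {"tx":-6,"ty":0,"tz":-9,"ax":0,"ay":0,"az":0},
    {"tx":-6,"ty":0,"tz":-9,"ax":0,"ay":0,"az":0}
  ]
}}

```text
time: 25.75
ee_pos: [0.4678, 0.3046, 0.3124]
tcp_rot: [179.9, -0.1, 70.0]
wrist_force: [0.5, -1.2, -0.9]
opening: -0.0003
```

```bash
python3 snap.py 20 wrist,top
python3 - <<'E'
from h import *
from workcell import bot
o=bot.get_obs(); print(rows(o,[.446,.043,.22],177))
c=dict(np.load("top20.npz"))
for b in blobs(c,'blue',.02): print(b)
for b in blobs(c,'red',.02): print(b)
E
```

```text
t 25.75 [0.4678 0.3046 0.3124] [ 1.7992e+02 -1.5000e-01  7.0000e+01] [ 0.5 -1.2 -0.9] -0.0003 [ 33.1   7.9  20.4 102.2   0.  143.1]
(array([-25.29,   6.93,   9.04]), array([-1.000e-03, -0.000e+00, -1.867e+00]))
{'px': array([452.3, 207.5]), 'n': np.int32(62), 'rect': (548.1, -442.4), 'mean': array([ 548.1, -443. ]), 'L': 75.8, 'W': 11.5, 'ang': np.float32(110.0), 'pca': np.float64(110.5)}
{'px': array([322.4, 222.8]), 'n': np.int32(56), 'rect': (456.3, 44.2), 'mean': array([455.2,  44.1]), 'L': 65.7, 'W': 11.6, 'ang': np.float32(177.8), 'pca': np.float64(178.3)}
{'px': array([439. , 234.1]), 'n': np.int32(63), 'rect': (442.7, -393.9), 'mean': array([ 442.7, -393.8]), 'L': 75.1, 'W': 10.5, 'ang': np.float32(112.3), 'pca': np.float64(112.8)}
{'px': array([417.5, 249.9]), 'n': np.int32(74), 'rect': (378.1, -315.2), 'mean': array([ 377.9, -314.5]), 'L': 76.2, 'W': 13.3, 'ang': np.float32(110.5), 'pca': np.float64(110.1)}
```

View pics/wrist20.png

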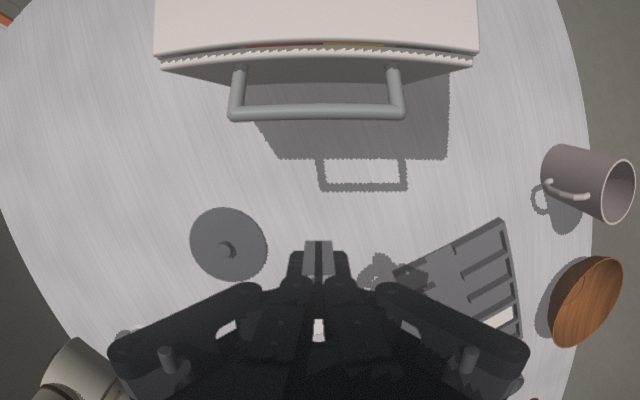

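View pics/top20.png

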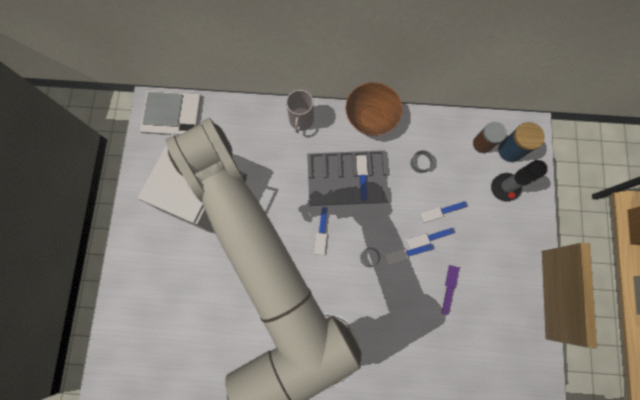

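Top view: spare C was knocked to (439,234) and its blade now lies beside D's handle, so C must be picked before D. I'll check the tilt from the bar, then go to A.

Run:
```python
from h import *
c=dict(np.load("wrist20.npz"));o=dict(np.load("wrist20_o.npz"))
xb=np.array([np.cos(np.radians(70)),np.sin(np.radians(70))])
P=onplane(c,[250,316,385],[114,111,113],.211,o); x=P[:,:2]@xb-.5697; print(x, np.arcsin(-x/.211)-np.arctan2(.05,.205))
Q=onplane(c,[200,316,440],[52,52,50],.22,o); print("roof front",Q[:,:2]@xb-.5697)
Q=onplane(c,[200,316,440],[62,57,62],.21,o); print("panel outer",Q[:,:2]@xb-.5697)
```

```text
[-0.05197706 -0.05078107 -0.05121259] [0.00966712 0.00382302 0.0059306 ]
roof front [-0.00389162 -0.0090892  -0.00181175]
panel outer [-0.00963104 -0.01091389 -0.00910184]
```

Emit:
{"fn": "play_rows", "kwargs": {
  "commands": [
    {"tx":-25.3,"ty":6.9,"tz":2,"ax":0,"ay":0,"az":-1.867},
    {"tx":-25.3,"ty":6.9,"tz":4,"ax":0,"ay":0,"az":-1.867},
    {"tx":-25.3,"ty":6.9,"tz":6,"ax":0,"ay":0,"az":-1.867},
    {"tx":-25.3,"ty":6.9,"tz":9,"ax":0,"ay":0,"az":-1.867},
    {"tx":-25.3,"ty":6.9,"tz":9,"ax":0,"ay":0,"az":-1.867},
    {"tx":-25.3,"ty":6.9,"tz":9,"ax":0,"ay":0,"az":-1.867},
    {"tx":-25.3,"ty":6.9,"tz":9,"ax":0,"ay":0,"az":-1.867},
    {"tx":-25.3,"ty":6.9,"tz":9,"ax":0,"ay":0,"az":-1.867},
    {"tx":-25.3,"ty":6.9,"tz":9,"ax":0,"ay":0,"az":-1.867},
    {"tx":-25.3,"ty":6.9,"tz":9,"ax":0,"ay":0,"az":-1.867},
    {"tx":-25.3,"ty":6.9,"tz":9,"ax":0,"ay":0,"az":-1.867},
    {"tx":-25.3,"ty":6.9,"tz":9,"ax":0,"ay":0,"az":-1.867},
    {"tx":-25.3,"ty":6.9,"tz":9,"ax":0,"ay":0,"az":-1.867},
    {"tx":-25.3,"ty":6.9,"tz":9,"ax":0,"ay":0,"az":-1.867},
    {"tx":-25.3,"ty":6.9,"tz":9,"ax":0,"ay":0,"az":-1.867}
  ],
  "grip": 4
}}

```text
time: 27.35
ee_pos: [0.4455, 0.0431, 0.2204]
tcp_rot: [-180.0, -0.1, 176.8]
wrist_force: [0.5, 0.3, 0.4]
opening: 0.0397
```

```bash
python3 snap.py 21 wrist
cat >> h.py <<'E'
def spat(c,obs,base=0.,amin=300):
    """blue spatulas in wrist view: handle rect -> origin guess with blade found as the white neighbour"""
    out=[]
    for b in blobs(c,'blue',base+.02,amin,obs): out.append(b)
    return out
E
python3 - <<'E'
from h import *
c=dict(np.load("wrist21.npz"));o=dict(np.load("wrist21_o.npz"))
for b in spat(c,o): print(b)
E
```

```text
t 27.35 [0.4455 0.0431 0.2204] [-1.7999e+02 -8.0000e-02  1.7677e+02] [0.5 0.3 0.4] 0.0397 [ 5.5 -9.4 -7.2 92.3  0.   8.8]
{'px': array([317.3, 195.7]), 'n': np.int32(1321), 'rect': (465.3, 41.4), 'mean': array([463.7,  41.3]), 'L': 95.6, 'W': 19.3, 'ang': np.float32(176.8), 'pca': np.float64(177.2)}
```

View pics/wrist21.png

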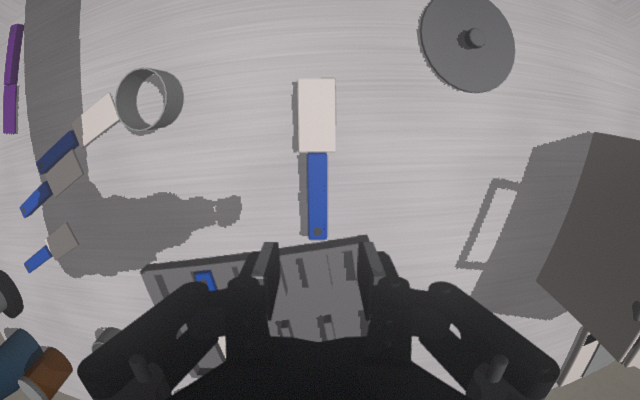

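Run:
```python
from h import *
from workcell import bot
c=dict(np.load("wrist21.npz"));o=dict(np.load("wrist21_o.npz"))
print("tip",onplane(c,[319,300,336],[78.5,78.5,78.5],.0125,o).round(4)); print("end",onplane(c,[317],[239.5],.02,o).round(4), "joint",onplane(c,[317],[153],.02,o).round(4))
ori=np.array([.4253,.0432]); h=np.radians(177)
o=bot.get_obs()
g=ori-.02*np.array([np.cos(h),np.sin(h)]); print(g,rows(o,[*g,.10],177),rows(o,[*g,.024],177))
```

```text
tip [[0.3376 0.0502 0.0125]
 [0.3363 0.0302 0.0125]
 [0.3384 0.068  0.0125]]
end [[0.5148 0.0381 0.02  ]] joint [[0.4165 0.0437 0.02  ]]
[0.44527259 0.04215328] (array([ 1.000e-02, -1.000e-01,  1.206e+01]), array([-0.   , -0.001, -0.004])) (array([-0.  , -0.1 , 19.66]), array([-0.   , -0.001, -0.004]))
```

Emit:
{"fn": "play_rows", "kwargs": {
  "commands": [
    {"tx":-0.1,"ty":-0.1,"tz":4,"ax":0,"ay":0,"az":0},
    {"tx":-0.1,"ty":-0.1,"tz":9,"ax":0,"ay":0,"az":0},
    {"tx":-0.1,"ty":-0.1,"tz":14,"ax":0,"ay":0,"az":0},
    {"tx":-0.1,"ty":-0.1,"tz":17,"ax":0,"ay":0,"az":0},
    {"tx":-0.1,"ty":-0.1,"tz":18.5,"ax":0,"ay":0,"az":0},
    {"tx":-0.1,"ty":-0.1,"tz":19.6,"ax":0,"ay":0,"az":0},
    {"tx":-0.1,"ty":-0.1,"tz":19.6,"ax":0,"ay":0,"az":0},
    {"tx":-0.1,"ty":-0.1,"tz":19.6,"ax":0,"ay":0,"az":0},
    {"tx":-0.1,"ty":-0.1,"tz":19.6,"ax":0,"ay":0,"az":0}
  ]
}}

```text
time: 28.3
ee_pos: [0.4475, 0.0421, 0.0265]
tcp_rot: [180.0, 0.1, 176.9]
wrist_force: [-0.5, 0.5, -0.2]
opening: 0.04
```

```bash
python3 snap.py 22
```

```text
t 28.3 [0.4475 0.0421 0.0265] [1.7998e+02 1.1000e-01 1.7695e+02] [-0.5  0.5 -0.2] 0.04 [  5.4  -7.1 -26.7  70.3   0.    8.4]
```

Emit:
{"fn": "play_rows", "kwargs": {
  "commands": [
    {"tx":0,"ty":0,"tz":0,"ax":0,"ay":0,"az":0},
    {"tx":0,"ty":0,"tz":0,"ax":0,"ay":0,"az":0},
    {"tx":0,"ty":0,"tz":0,"ax":0,"ay":0,"az":0},
    {"tx":0,"ty":0,"tz":0,"ax":0,"ay":0,"az":0},
    {"tx":0,"ty":0,"tz":0,"ax":0,"ay":0,"az":0}
  ],
  "grip": 1.6,
  "newtons": 50
}}

```text
time: 28.8
ee_pos: [0.4474, 0.0421, 0.0264]
tcp_rot: [180.0, 0.1, 177.0]
wrist_force: [-1.9, -0.1, 7.4]
opening: 0.0205
```

```bash
python3 snap.py 23
```

```text
t 28.8 [0.4474 0.0421 0.0264] [1.7998e+02 1.1000e-01 1.7697e+02] [-1.9 -0.1  7.4] 0.0205 [  5.4  -7.1 -26.7  70.3   0.    8.4]
```

```bash
cat >> h.py <<'E'
TC=np.array([.6395,-.0418]); TY=6.5
TX=np.array([np.cos(np.radians(TY)),np.sin(np.radians(TY))]); TYv=np.array([-TX[1],TX[0]])
def pocket(i,lx): return TC+TYv*(-.116+.058*i)+lx*TX
E
python3 - <<'E'
from h import *
from workcell import bot
o=bot.get_obs(); g=pocket(0,-.021); print(g,rows(o,[*g,.25],6.5))
E
```

```text
[ 0.63176656 -0.1594316 ] (array([-19.51, -19.14, -22.33]), array([ 0.003, -0.   ,  2.975]))
```

Emit:
{"fn": "play_rows", "kwargs": {
  "commands": [
    {"tx":0,"ty":0,"tz":-3,"ax":0,"ay":0,"az":0},
    {"tx":0,"ty":0,"tz":-8,"ax":0,"ay":0,"az":0},
    {"tx":0,"ty":0,"tz":-13,"ax":0,"ay":0,"az":0},
    {"tx":0,"ty":0,"tz":-18,"ax":0,"ay":0,"az":0},
    {"tx":0,"ty":0,"tz":-22,"ax":0,"ay":0,"az":0},
    {"tx":-19.5,"ty":-19.1,"tz":-22,"ax":0,"ay":0,"az":2.0},
    {"tx":-19.5,"ty":-19.1,"tz":-22,"ax":0,"ay":0,"az":2.0},
    {"tx":-19.5,"ty":-19.1,"tz":-22,"ax":0,"ay":0,"az":2.0},
    {"tx":-19.5,"ty":-19.1,"tz":-22,"ax":0,"ay":0,"az":2.0},
    {"tx":-19.5,"ty":-19.1,"tz":-22,"ax":0,"ay":0,"az":2.0},
    {"tx":-19.5,"ty":-19.1,"tz":-22,"ax":0,"ay":0,"az":2.0},
    {"tx":-19.5,"ty":-19.1,"tz":-22,"ax":0,"ay":0,"az":2.0},
    {"tx":-19.5,"ty":-19.1,"tz":-22,"ax":0,"ay":0,"az":2.0},
    {"tx":-19.5,"ty":-19.1,"tz":-22,"ax":0,"ay":0,"az":2.0},
    {"tx":-19.5,"ty":-19.1,"tz":-22,"ax":0,"ay":0,"az":2.0},
    {"tx":-19.5,"ty":-19.1,"tz":-22,"ax":0,"ay":0,"az":2.0},
    {"tx":-19.5,"ty":-19.1,"tz":-22,"ax":0,"ay":0,"az":2.0},
    {"tx":-19.5,"ty":-19.1,"tz":-22,"ax":0,"ay":0,"az":2.0},
    {"tx":-19.5,"ty":-19.1,"tz":-22,"ax":0,"ay":0,"az":2.0}
  ]
}}

```text
time: 30.7
ee_pos: [0.6314, -0.159, 0.2451]
tcp_rot: [-180.0, 0.0, 62.1]
wrist_force: [-0.2, -0.8, -1.1]
opening: 0.0207
```

Emit:
{"fn": "play_rows", "kwargs": {
  "commands": [
    {"tx":0,"ty":0,"tz":0,"ax":0,"ay":0,"az":0.975},
    {"tx":0,"ty":0,"tz":0,"ax":0,"ay":0,"az":0.975},
    {"tx":0,"ty":0,"tz":0,"ax":0,"ay":0,"az":0.975},
    {"tx":0,"ty":0,"tz":0,"ax":0,"ay":0,"az":0.975},
    {"tx":0,"ty":0,"tz":0,"ax":0,"ay":0,"az":0.975},
    {"tx":0,"ty":0,"tz":0,"ax":0,"ay":0,"az":0.975},
    {"tx":0,"ty":0,"tz":0,"ax":0,"ay":0,"az":0.975},
    {"tx":0,"ty":0,"tz":0,"ax":0,"ay":0,"az":0.975},
    {"tx":0,"ty":0,"tz":0,"ax":0,"ay":0,"az":0.975}
  ]
}}

```text
time: 31.6
ee_pos: [0.6314, -0.159, 0.2452]
tcp_rot: [-180.0, 0.0, 6.7]
wrist_force: [-0.8, -0.2, -0.4]
opening: 0.0206
```

```bash
python3 snap.py 24 wrist
python3 - <<'E'
from h import *
from workcell import bot
o=bot.get_obs(); g=pocket(0,-.021); print(g,rows(o,[*g,.07],6.5),rows(o,[*g,.032],6.5))
E
```

```text
t 31.6 [ 0.6314 -0.159   0.2452] [-1.80e+02  1.00e-02  6.66e+00] [-0.8 -0.2 -0.4] 0.0206 [-14.1  19.6  26.7  97.1  -0.  159.2]
[ 0.63176656 -0.1594316 ] (array([ 0.03,  0.05, 17.53]), array([-0.   ,  0.   ,  0.003])) (array([ 0.03,  0.05, 21.33]), array([-0.   ,  0.   ,  0.003]))
```

View pics/wrist24.png

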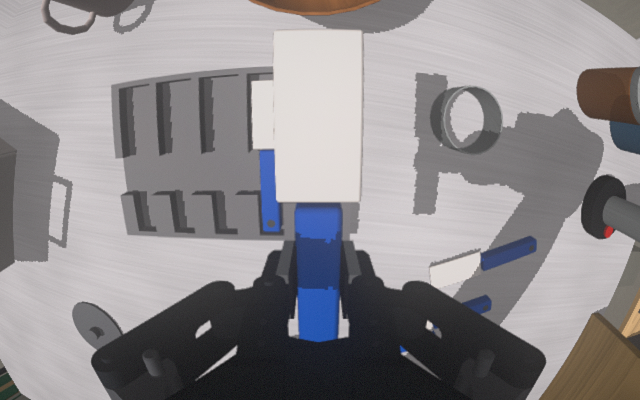

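Run:
```python
from h import *
c=dict(np.load("wrist24.npz"));o=dict(np.load("wrist24_o.npz"))
x=np.array([np.cos(np.radians(6.66)),np.sin(np.radians(6.66))]);y=np.array([-x[1],x[0]])
for nm,u,v,z in [("tipL",275,31,.2313),("tipR",363,31,.2313),("jL",298,205,.2388),("jR",340,205,.2388),("bladeL",276,202,.2313),("bladeR",359,202,.2313)]:
    P=onplane(c,[u],[v],z,o)[0,:2]-o['ee_pos'][:2]; print(nm,(P@x*1000).round(1),(P@y*1000).round(1))
```

```text
tipL 108.9 19.1
tipR 109.0 -19.6
jL 31.4 8.9
jR 31.4 -9.6
bladeL 30.5 19.7
bladeR 30.5 -19.0
```

Emit:
{"fn": "play_rows", "kwargs": {
  "commands": [
    {"tx":0.1,"ty":0.05,"tz":4,"ax":0,"ay":0,"az":0.003},
    {"tx":0.1,"ty":0.05,"tz":9,"ax":0,"ay":0,"az":0.003},
    {"tx":0.1,"ty":0.05,"tz":13,"ax":0,"ay":0,"az":0.003},
    {"tx":0.1,"ty":0.05,"tz":16,"ax":0,"ay":0,"az":0.003},
    {"tx":0.1,"ty":0.05,"tz":17.5,"ax":0,"ay":0,"az":0.003},
    {"tx":0.1,"ty":0.05,"tz":17.5,"ax":0,"ay":0,"az":0.003},
    {"tx":0.1,"ty":0.05,"tz":17.5,"ax":0,"ay":0,"az":0.003}
  ]
}}

```text
time: 32.35
ee_pos: [0.6331, -0.1596, 0.0719]
tcp_rot: [180.0, -0.1, 6.4]
wrist_force: [-0.3, 0.0, -0.1]
opening: 0.0204
```

```bash
python3 snap.py 25 wrist
python3 - <<'E'
from h import *
from workcell import bot
o=bot.get_obs(); g=pocket(0,-.02); print(g,rows(o,[*g,.032],6.5))
E
```

```text
t 32.35 [ 0.6331 -0.1596  0.0719] [ 1.7997e+02 -9.0000e-02  6.3800e+00] [-0.3  0.  -0.1] 0.0204 [-14.1  19.1   6.9  77.7   0.  159.5]
[ 0.63276014 -0.1593184 ] (array([-0.08, -0.05,  4.05]), array([ 0.001, -0.003, -0.002]))
```

View pics/wrist25.png

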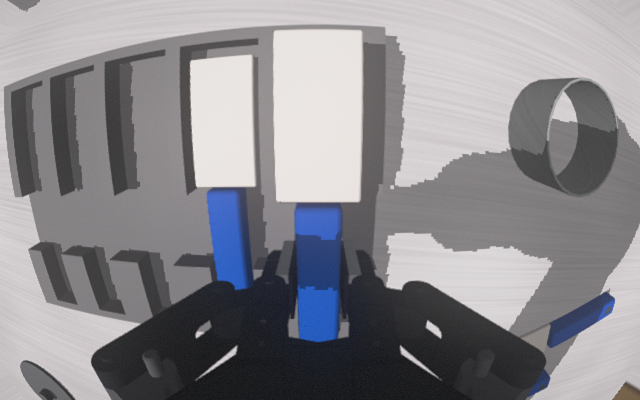

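Emit:
{"fn": "play_rows", "kwargs": {
  "commands": [
    {"tx":0,"ty":0,"tz":1.5,"ax":0,"ay":0,"az":0},
    {"tx":0,"ty":0,"tz":2.5,"ax":0,"ay":0,"az":0},
    {"tx":0,"ty":0,"tz":3.5,"ax":0,"ay":0,"az":0},
    {"tx":0,"ty":0,"tz":4.1,"ax":0,"ay":0,"az":0},
    {"tx":0,"ty":0,"tz":4.1,"ax":0,"ay":0,"az":0},
    {"tx":0,"ty":0,"tz":4.1,"ax":0,"ay":0,"az":0}
  ]
}}

```text
time: 33.0
ee_pos: [0.6322, -0.1593, 0.0304]
tcp_rot: [180.0, -0.0, 6.3]
wrist_force: [-5.5, 1.5, 11.0]
opening: 0.0207
```

```bash
python3 snap.py 26 wrist
```

```text
t 33.0 [ 0.6322 -0.1593  0.0304] [ 1.80e+02 -1.00e-02  6.35e+00] [-5.5  1.5 11. ] 0.0207 [-14.1  20.1   3.5  73.4  -0.  159.5]
```

View pics/wrist26.png

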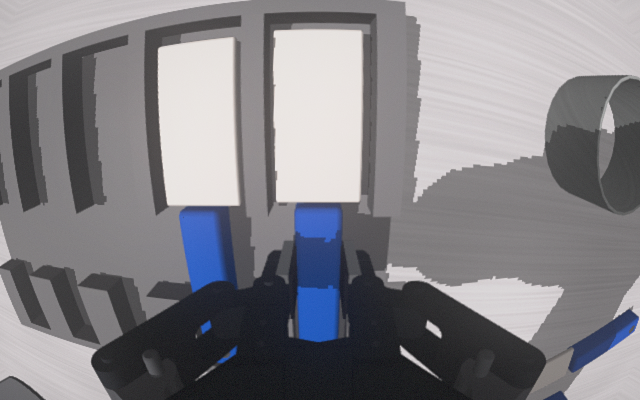

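Emit:
{"fn": "play_rows", "kwargs": {
  "commands": [
    {"tx":0,"ty":0,"tz":-0.1,"ax":0,"ay":0,"az":0},
    {"tx":0,"ty":0,"tz":-0.1,"ax":0,"ay":0,"az":0},
    {"tx":0,"ty":0,"tz":-0.1,"ax":0,"ay":0,"az":0},
    {"tx":0,"ty":0,"tz":-0.1,"ax":0,"ay":0,"az":0},
    {"tx":0,"ty":0,"tz":-3,"ax":0,"ay":0,"az":0},
    {"tx":0,"ty":0,"tz":-7,"ax":0,"ay":0,"az":0},
    {"tx":0,"ty":0,"tz":-12,"ax":0,"ay":0,"az":0},
    {"tx":0,"ty":0,"tz":-17,"ax":0,"ay":0,"az":0},
    {"tx":0,"ty":0,"tz":-20,"ax":0,"ay":0,"az":0},
    {"tx":0,"ty":0,"tz":-20,"ax":0,"ay":0,"az":0},
    {"tx":0,"ty":0,"tz":-20,"ax":0,"ay":0,"az":0}
  ],
  "grip": 3.4
}}

```text
time: 34.15
ee_pos: [0.6328, -0.1595, 0.2295]
tcp_rot: [180.0, -0.1, 6.3]
wrist_force: [-0.2, 0.0, -0.9]
opening: 0.0339
```

```bash
python3 snap.py 27 wrist
python3 - <<'E'
from h import *
from workcell import bot
c=dict(np.load("wrist27.npz"));o=dict(np.load("wrist27_o.npz"))
for b in blobs(c,'blue',.024,200,o):
    p=np.array(b['rect'])/1000-TC; print(b, 'tray', p@TX, p@TYv)
for b in blobs(c,'blue',.02,200,o): print(b['rect'],b['ang'],b['L'],b['W'])
E
```

```text
t 34.15 [ 0.6328 -0.1595  0.2295] [ 1.7998e+02 -6.0000e-02  6.3500e+00] [-0.2  0.  -0.9] 0.0339 [-14.1  19.3  24.5  95.2   0.  159.5]
{'px': array([317.5, 192.3]), 'n': np.int32(1453), 'rect': (613.0, -161.0), 'mean': array([ 616.1, -160.6]), 'L': 96.7, 'W': 19.6, 'ang': np.float32(6.4), 'pca': np.float64(6.3)} tray -0.039823477256564016 -0.1154338800317997
{'px': array([266.8, 194.1]), 'n': np.int32(1407), 'rect': (605.0, -104.9), 'mean': array([ 607.9, -104.7]), 'L': 96.9, 'W': 20.7, 'ang': np.float32(6.2), 'pca': np.float64(6.5)} tray -0.04142135180959716 -0.05878887321819991
(611.9, -161.1) 6.4 97.9 19.8
(603.8, -104.4) 6.2 98.1 21.0
```

View pics/wrist27.png

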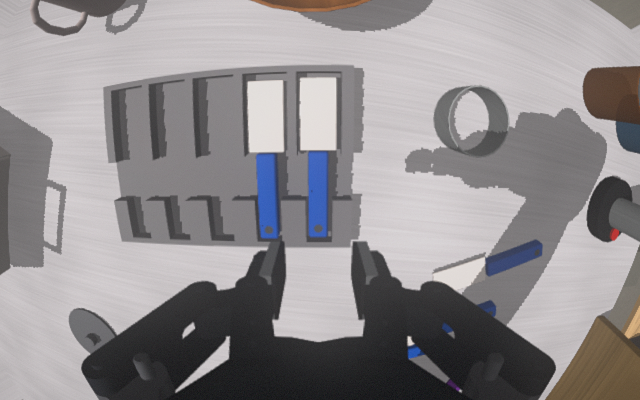

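Compartment 0 is filled, with the handle centre within 1 mm of nominal. Next is spare B.

Run:
```python
from h import *
from workcell import bot
o=bot.get_obs(); print(rows(o,[.541,-.424,.22],110.5))
```

```text
(array([-12.01,  25.29,   0.81]), array([-1.000e-03,  0.000e+00, -1.818e+00]))
```

Emit:
{"fn": "play_rows", "kwargs": {
  "commands": [
    {"tx":-12,"ty":25.3,"tz":0.8,"ax":0,"ay":0,"az":-1.818},
    {"tx":-12,"ty":25.3,"tz":0.8,"ax":0,"ay":0,"az":-1.818},
    {"tx":-12,"ty":25.3,"tz":0.8,"ax":0,"ay":0,"az":-1.818},
    {"tx":-12,"ty":25.3,"tz":0.8,"ax":0,"ay":0,"az":-1.818},
    {"tx":-12,"ty":25.3,"tz":0.8,"ax":0,"ay":0,"az":-1.818},
    {"tx":-12,"ty":25.3,"tz":0.8,"ax":0,"ay":0,"az":-1.818},
    {"tx":-12,"ty":25.3,"tz":0.8,"ax":0,"ay":0,"az":-1.818},
    {"tx":-12,"ty":25.3,"tz":0.8,"ax":0,"ay":0,"az":-1.818},
    {"tx":-12,"ty":25.3,"tz":0.8,"ax":0,"ay":0,"az":-1.818},
    {"tx":-12,"ty":25.3,"tz":0.8,"ax":0,"ay":0,"az":-1.818},
    {"tx":-12,"ty":25.3,"tz":0.8,"ax":0,"ay":0,"az":-1.818},
    {"tx":-12,"ty":25.3,"tz":0.8,"ax":0,"ay":0,"az":-1.818},
    {"tx":-12,"ty":25.3,"tz":0.8,"ax":0,"ay":0,"az":-1.818},
    {"tx":-12,"ty":25.3,"tz":0.8,"ax":0,"ay":0,"az":-1.818},
    {"tx":-12,"ty":25.3,"tz":0.8,"ax":0,"ay":0,"az":-1.818}
  ],
  "grip": 4
}}

```text
time: 35.7
ee_pos: [0.5409, -0.4239, 0.2198]
tcp_rot: [-179.9, -0.1, 110.4]
wrist_force: [-0.3, -0.1, -0.3]
opening: 0.0401
```

```bash
python3 snap.py 28 wrist
python3 - <<'E'
from h import *
from workcell import bot
c=dict(np.load("wrist28.npz"));o=dict(np.load("wrist28_o.npz"))
for b in blobs(c,'blue',.02,200,o): print(b)
E
```

```text
t 35.7 [ 0.5409 -0.4239  0.2198] [-1.7993e+02 -1.1000e-01  1.1043e+02] [-0.3 -0.1 -0.3] 0.0401 [-38.1  24.7  30.5  95.9  -0.   31.5]
{'px': array([484.2,   4.8]), 'n': np.int32(281), 'rect': (638.9, -157.2), 'mean': array([ 645.5, -158.8]), 'L': 45.3, 'W': 20.1, 'ang': np.float32(8.1), 'pca': np.float64(22.0)}
{'px': array([210.9,  52. ]), 'n': np.int32(954), 'rect': (379.8, -325.9), 'mean': array([ 383.4, -330.7]), 'L': 95.7, 'W': 19.2, 'ang': np.float32(109.5), 'pca': np.float64(105.9)}
{'px': array([239.8, 129.1]), 'n': np.int32(1337), 'rect': (444.4, -403.8), 'mean': array([ 443., -401.]), 'L': 96.0, 'W': 18.6, 'ang': np.float32(111.4), 'pca': np.float64(111.6)}
{'px': array([316.9, 203.7]), 'n': np.int32(1221), 'rect': (549.2, -451.8), 'mean': array([ 548.7, -450.1]), 'L': 96.9, 'W': 18.1, 'ang': np.float32(110.9), 'pca': np.float64(111.8)}
```

View pics/wrist28.png

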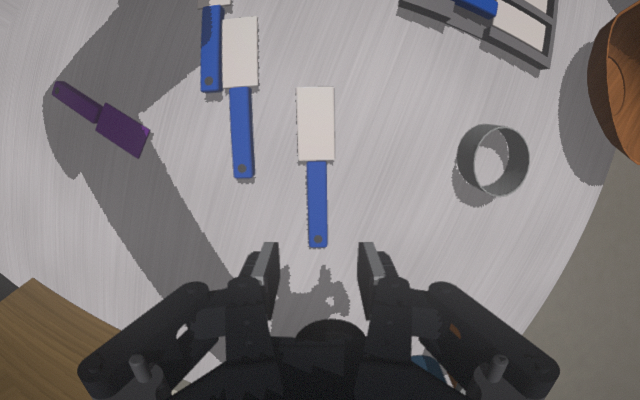

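Run:
```python
from h import *
from workcell import bot
o=bot.get_obs(); print(rows(o,[.5422,-.4336,.024],111))
```

```text
(array([-0.97, -0.2 , 19.62]), array([-0.001, -0.001, -0.01 ]))
```

Emit:
{"fn": "play_rows", "kwargs": {
  "commands": [
    {"tx":-1,"ty":-0.2,"tz":4,"ax":0,"ay":0,"az":-0.01},
    {"tx":-1,"ty":-0.2,"tz":9,"ax":0,"ay":0,"az":-0.01},
    {"tx":-1,"ty":-0.2,"tz":14,"ax":0,"ay":0,"az":-0.01},
    {"tx":-1,"ty":-0.2,"tz":17,"ax":0,"ay":0,"az":-0.01},
    {"tx":-1,"ty":-0.2,"tz":18.5,"ax":0,"ay":0,"az":-0.01},
    {"tx":-1,"ty":-0.2,"tz":19.6,"ax":0,"ay":0,"az":-0.01},
    {"tx":-1,"ty":-0.2,"tz":19.6,"ax":0,"ay":0,"az":-0.01},
    {"tx":-1,"ty":-0.2,"tz":19.6,"ax":0,"ay":0,"az":-0.01},
    {"tx":-1,"ty":-0.2,"tz":19.6,"ax":0,"ay":0,"az":-0.01}
  ]
}}

```text
time: 36.65
ee_pos: [0.5436, -0.4349, 0.0274]
tcp_rot: [179.9, 0.1, 111.1]
wrist_force: [-0.1, -0.2, 0.7]
opening: 0.04
```

Emit:
{"fn": "play_rows", "kwargs": {
  "commands": [
    {"tx":0,"ty":0,"tz":0,"ax":0,"ay":0,"az":0},
    {"tx":0,"ty":0,"tz":0,"ax":0,"ay":0,"az":0},
    {"tx":0,"ty":0,"tz":0,"ax":0,"ay":0,"az":0},
    {"tx":0,"ty":0,"tz":0,"ax":0,"ay":0,"az":0},
    {"tx":0,"ty":0,"tz":0,"ax":0,"ay":0,"az":0}
  ],
  "grip": 1.6,
  "newtons": 50
}}

```text
time: 37.15
ee_pos: [0.5434, -0.4346, 0.0268]
tcp_rot: [179.9, 0.1, 111.1]
wrist_force: [-0.5, 0.8, 6.6]
opening: 0.0206
```

```bash
python3 snap.py 29
python3 - <<'E'
from h import *
from workcell import bot
o=bot.get_obs(); g=pocket(2,-.02); print(g,rows(o,[*g,.24],6.5))
E
```

```text
t 37.15 [ 0.5434 -0.4346  0.0268] [1.7993e+02 1.1000e-01 1.1109e+02] [-0.5  0.8  6.6] 0.0206 [-38.7  26.1  11.   74.8   0.   30.3]
[ 0.61962856 -0.04406406] (array([ 33.66,  21.19, -21.36]), array([0.003, 0.   , 1.825]))
```

Emit:
{"fn": "play_rows", "kwargs": {
  "commands": [
    {"tx":0,"ty":0,"tz":-3,"ax":0,"ay":0,"az":0},
    {"tx":0,"ty":0,"tz":-8,"ax":0,"ay":0,"az":0},
    {"tx":0,"ty":0,"tz":-13,"ax":0,"ay":0,"az":0},
    {"tx":0,"ty":0,"tz":-18,"ax":0,"ay":0,"az":0},
    {"tx":33.7,"ty":21.2,"tz":-21.4,"ax":0,"ay":0,"az":1.825},
    {"tx":33.7,"ty":21.2,"tz":-21.4,"ax":0,"ay":0,"az":1.825},
    {"tx":33.7,"ty":21.2,"tz":-21.4,"ax":0,"ay":0,"az":1.825},
    {"tx":33.7,"ty":21.2,"tz":-21.4,"ax":0,"ay":0,"az":1.825},
    {"tx":33.7,"ty":21.2,"tz":-21.4,"ax":0,"ay":0,"az":1.825},
    {"tx":33.7,"ty":21.2,"tz":-21.4,"ax":0,"ay":0,"az":1.825},
    {"tx":33.7,"ty":21.2,"tz":-21.4,"ax":0,"ay":0,"az":1.825},
    {"tx":33.7,"ty":21.2,"tz":-21.4,"ax":0,"ay":0,"az":1.825},
    {"tx":33.7,"ty":21.2,"tz":-21.4,"ax":0,"ay":0,"az":1.825},
    {"tx":33.7,"ty":21.2,"tz":-21.4,"ax":0,"ay":0,"az":1.825},
    {"tx":33.7,"ty":21.2,"tz":-21.4,"ax":0,"ay":0,"az":1.825},
    {"tx":33.7,"ty":21.2,"tz":-21.4,"ax":0,"ay":0,"az":1.825},
    {"tx":33.7,"ty":21.2,"tz":-21.4,"ax":0,"ay":0,"az":1.825},
    {"tx":33.7,"ty":21.2,"tz":-21.4,"ax":0,"ay":0,"az":1.825},
    {"tx":33.7,"ty":21.2,"tz":-21.4,"ax":0,"ay":0,"az":1.825},
    {"tx":33.7,"ty":21.2,"tz":-21.4,"ax":0,"ay":0,"az":1.825}
  ]
}}

```text
time: 39.15
ee_pos: [0.6193, -0.0435, 0.2394]
tcp_rot: [180.0, -0.0, 6.6]
wrist_force: [0.8, 0.0, -1.1]
opening: 0.0205
```

```bash
python3 snap.py 30 wrist
cat > held.py <<'E'
import sys
from h import *
from workcell import bot
# points: tip row, blade L/R cols, joint row ; usage held.py tag tipv jointv pocket dz(TCP above base)
tag,tv,jv,pk,dz=sys.argv[1],float(sys.argv[2]),float(sys.argv[3]),int(sys.argv[4]),float(sys.argv[5])
c=dict(np.load(f"wrist{tag}.npz"));o=dict(np.load(f"wrist{tag}_o.npz"))
yw=np.radians(o['tcp_rot'][2]);x=np.array([np.cos(yw),np.sin(yw)]);zt=o['ee_pos'][2]
f=lambda u,v,z:(onplane(c,[u],[v],z,o)[0,:2]-o['ee_pos'][:2])@x
t=f(318,tv,zt-dz+.0125)*1000;j=f(318,jv,zt-dz+.02)*1000
lx=((90-t)+(10-j))/2; print("tip",t,"joint",j,"lx of TCP",lx)
g=pocket(pk,lx/1000); oo=bot.get_obs()
for z in (.07,dz+.005): print(g.round(4),rows(oo,[*g,z],6.5))
E
```

```text
t 39.15 [ 0.6193 -0.0435  0.2394] [ 1.8e+02 -1.0e-02  6.6e+00] [ 0.8  0.  -1.1] 0.0205 [ -4.   14.8  20.1  95.3  -0.  169.4]
```

View pics/wrist30.png

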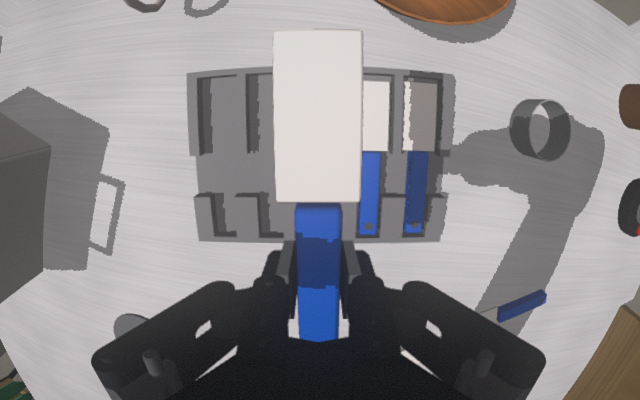

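```bash
python3 held.py 30 31 204.5 2 .0268
```

```text
tip 108.5255834212854 joint 31.483858735520133 lx of TCP -20.004721078402767
[ 0.6196 -0.0441] (array([ 0.02,  0.06, 16.93]), array([ 0.   , -0.   ,  0.001]))
[ 0.6196 -0.0441] (array([2.000e-02, 6.000e-02, 2.075e+01]), array([ 0.   , -0.   ,  0.001]))
```

Emit:
{"fn": "play_rows", "kwargs": {
  "commands": [
    {"tx":0,"ty":0.05,"tz":4,"ax":0,"ay":0,"az":0},
    {"tx":0,"ty":0.05,"tz":9,"ax":0,"ay":0,"az":0},
    {"tx":0,"ty":0.05,"tz":13,"ax":0,"ay":0,"az":0},
    {"tx":0,"ty":0.05,"tz":16,"ax":0,"ay":0,"az":0},
    {"tx":0,"ty":0.05,"tz":17.5,"ax":0,"ay":0,"az":0},
    {"tx":0,"ty":0.05,"tz":18.5,"ax":0,"ay":0,"az":0},
    {"tx":0,"ty":0.05,"tz":19.5,"ax":0,"ay":0,"az":0},
    {"tx":0,"ty":0.05,"tz":20.3,"ax":0,"ay":0,"az":0},
    {"tx":0,"ty":0.05,"tz":20.8,"ax":0,"ay":0,"az":0},
    {"tx":0,"ty":0.05,"tz":20.8,"ax":0,"ay":0,"az":0},
    {"tx":0,"ty":0.05,"tz":20.8,"ax":0,"ay":0,"az":0}
  ]
}}

```text
time: 40.3
ee_pos: [0.6197, -0.044, 0.0319]
tcp_rot: [180.0, -0.0, 6.5]
wrist_force: [0.4, 0.5, -0.3]
opening: 0.0207
```

```bash
python3 snap.py 31 wrist
```

```text
t 40.3 [ 0.6197 -0.044   0.0319] [ 1.7999e+02 -4.0000e-02  6.5200e+00] [ 0.4  0.5 -0.3] 0.0207 [ -4.1  15.9  -1.6  72.4   0.  169.4]
```

View pics/wrist31.png

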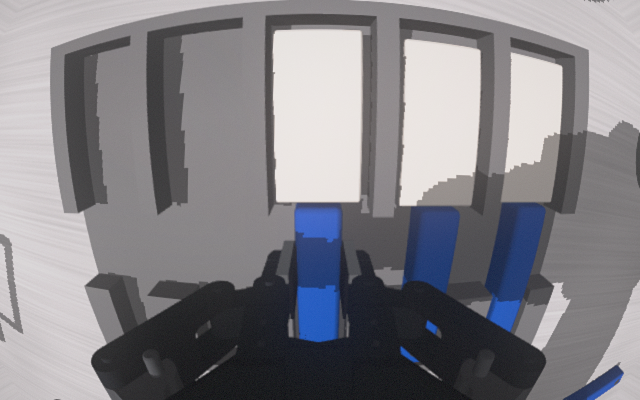

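Emit:
{"fn": "play_rows", "kwargs": {
  "commands": [
    {"tx":0,"ty":0,"tz":0,"ax":0,"ay":0,"az":0},
    {"tx":0,"ty":0,"tz":0,"ax":0,"ay":0,"az":0},
    {"tx":0,"ty":0,"tz":0,"ax":0,"ay":0,"az":0},
    {"tx":0,"ty":0,"tz":0,"ax":0,"ay":0,"az":0},
    {"tx":0,"ty":0,"tz":-3,"ax":0,"ay":0,"az":0},
    {"tx":0,"ty":0,"tz":-7,"ax":0,"ay":0,"az":0},
    {"tx":0,"ty":0,"tz":-12,"ax":0,"ay":0,"az":0},
    {"tx":0,"ty":0,"tz":-17,"ax":0,"ay":0,"az":0},
    {"tx":0,"ty":0,"tz":-20,"ax":0,"ay":0,"az":0},
    {"tx":0,"ty":0,"tz":-20,"ax":0,"ay":0,"az":0}
  ],
  "grip": 3.4
}}

```text
time: 41.35
ee_pos: [0.6208, -0.0441, 0.2369]
tcp_rot: [179.9, -0.5, 6.5]
wrist_force: [-0.4, -0.6, -0.5]
opening: 0.034
```

```bash
cat > chk.py <<'E'
import sys
from h import *
tag=sys.argv[1]
c=dict(np.load(f"wrist{tag}.npz"));o=dict(np.load(f"wrist{tag}_o.npz"))
for b in blobs(c,'blue',.024,200,o):
    p=np.array(b['rect'])/1000-TC; print(b['px'],b['rect'],b['L'],b['W'],'ang',b['ang'], 'tray x,y', (p@TX*1000).round(1), (p@TYv*1000).round(1))
E
python3 snap.py 32 wrist; python3 chk.py 32
python3 - <<'E'
from h import *
from workcell import bot
o=bot.get_obs(); h=np.radians(111.4); d=np.array([np.cos(h),np.sin(h)]); g=np.array([.4444,-.4038])+.0195*d
print(g,rows(o,[*g,.22],111.4))
E
```

```text
t 41.35 [ 0.6208 -0.0441  0.2369] [179.92  -0.45   6.52] [-0.4 -0.6 -0.5] 0.034 [ -4.1  14.5  19.4  94.5   0.  169.4]
[317.5 192.3] (600.6, -45.9) 96.3 19.9 ang 6.5 tray x,y -39.1 0.3
[368.2 194.7] (604.7, -103.6) 97.6 21.6 ang 6.7 tray x,y -41.6 -57.5
[414.6 203.9] (601.1, -160.4) 71.9 22.9 ang 6.8 tray x,y -51.6 -113.5
[ 0.4372849  -0.38564441] (array([-22.07,  31.86,   1.31]), array([ 0.005, -0.002, -1.831]))
```

View pics/wrist32.png

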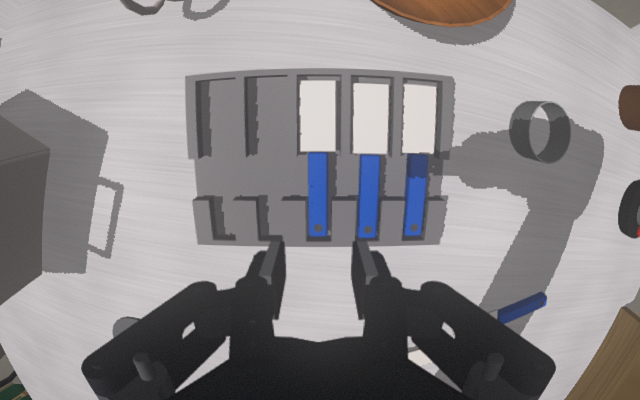

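Emit:
{"fn": "play_rows", "kwargs": {
  "commands": [
    {"tx":-22.1,"ty":31.9,"tz":1.3,"ax":0,"ay":0,"az":-1.831},
    {"tx":-22.1,"ty":31.9,"tz":1.3,"ax":0,"ay":0,"az":-1.831},
    {"tx":-22.1,"ty":31.9,"tz":1.3,"ax":0,"ay":0,"az":-1.831},
    {"tx":-22.1,"ty":31.9,"tz":1.3,"ax":0,"ay":0,"az":-1.831},
    {"tx":-22.1,"ty":31.9,"tz":1.3,"ax":0,"ay":0,"az":-1.831},
    {"tx":-22.1,"ty":31.9,"tz":1.3,"ax":0,"ay":0,"az":-1.831},
    {"tx":-22.1,"ty":31.9,"tz":1.3,"ax":0,"ay":0,"az":-1.831},
    {"tx":-22.1,"ty":31.9,"tz":1.3,"ax":0,"ay":0,"az":-1.831},
    {"tx":-22.1,"ty":31.9,"tz":1.3,"ax":0,"ay":0,"az":-1.831},
    {"tx":-22.1,"ty":31.9,"tz":1.3,"ax":0,"ay":0,"az":-1.831},
    {"tx":-22.1,"ty":31.9,"tz":1.3,"ax":0,"ay":0,"az":-1.831},
    {"tx":-22.1,"ty":31.9,"tz":1.3,"ax":0,"ay":0,"az":-1.831},
    {"tx":-22.1,"ty":31.9,"tz":1.3,"ax":0,"ay":0,"az":-1.831},
    {"tx":-22.1,"ty":31.9,"tz":1.3,"ax":0,"ay":0,"az":-1.831},
    {"tx":-22.1,"ty":31.9,"tz":1.3,"ax":0,"ay":0,"az":-1.831}
  ],
  "grip": 4
}}

```text
time: 42.9
ee_pos: [0.4358, -0.3858, 0.2172]
tcp_rot: [-180.0, -0.1, 111.2]
wrist_force: [0.5, -1.1, -0.6]
opening: 0.04
```

```bash
python3 snap.py 33 wrist
python3 - <<'E'
from h import *
c=dict(np.load("wrist33.npz"));o=dict(np.load("wrist33_o.npz"))
for b in blobs(c,'blue',.02,200,o): print(b)
E
```

```text
t 42.9 [ 0.4358 -0.3858  0.2172] [-1.7996e+02 -8.0000e-02  1.1125e+02] [ 0.5 -1.1 -0.6] 0.04 [-41.5   8.9  10.8  91.9  -0.   27.2]
{'px': array([530.4,  23.4]), 'n': np.int32(828), 'rect': (604.4, -103.1), 'mean': array([ 603.5, -103.2]), 'L': 98.6, 'W': 21.1, 'ang': np.float32(6.0), 'pca': np.float64(6.4)}
{'px': array([524.4,  64.5]), 'n': np.int32(885), 'rect': (613.1, -159.9), 'mean': array([ 612., -160.]), 'L': 98.2, 'W': 19.9, 'ang': np.float32(6.4), 'pca': np.float64(6.4)}
{'px': array([288.2, 106.9]), 'n': np.int32(1369), 'rect': (379.2, -325.1), 'mean': array([ 378.7, -324.8]), 'L': 95.4, 'W': 17.9, 'ang': np.float32(110.5), 'pca': np.float64(110.4)}
{'px': array([319.2, 193.9]), 'n': np.int32(1368), 'rect': (443.8, -403.8), 'mean': array([ 442.2, -400. ]), 'L': 95.9, 'W': 18.0, 'ang': np.float32(110.9), 'pca': np.float64(111.3)}
```

View pics/wrist33.png

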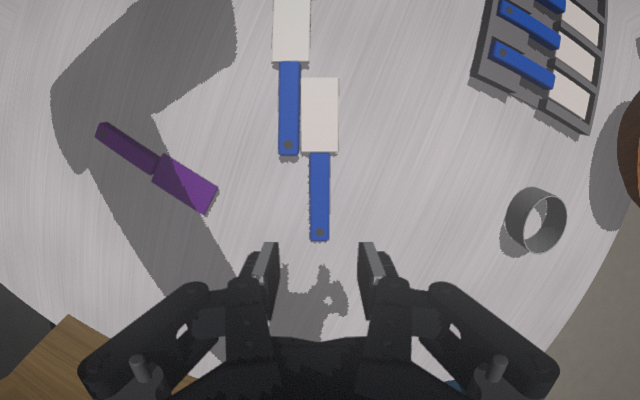

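Run:
```python
from h import *
from workcell import bot
o=bot.get_obs(); print(rows(o,[.4368,-.3856,.024],111.2))
```

```text
(array([-0.03,  0.1 , 19.35]), array([-0.001, -0.001,  0.001]))
```

Emit:
{"fn": "play_rows", "kwargs": {
  "commands": [
    {"tx":0.1,"ty":0.05,"tz":4,"ax":0,"ay":0,"az":0},
    {"tx":0.1,"ty":0.05,"tz":9,"ax":0,"ay":0,"az":0},
    {"tx":0.1,"ty":0.05,"tz":14,"ax":0,"ay":0,"az":0},
    {"tx":0.1,"ty":0.05,"tz":17,"ax":0,"ay":0,"az":0},
    {"tx":0.1,"ty":0.05,"tz":18.5,"ax":0,"ay":0,"az":0},
    {"tx":0.1,"ty":0.05,"tz":19.3,"ax":0,"ay":0,"az":0},
    {"tx":0.1,"ty":0.05,"tz":19.3,"ax":0,"ay":0,"az":0},
    {"tx":0.1,"ty":0.05,"tz":19.3,"ax":0,"ay":0,"az":0},
    {"tx":0.1,"ty":0.05,"tz":19.3,"ax":0,"ay":0,"az":0}
  ]
}}

```text
time: 43.85
ee_pos: [0.437, -0.3856, 0.0271]
tcp_rot: [179.9, 0.1, 111.4]
wrist_force: [-0.3, -0.6, -0.1]
opening: 0.0404
```

Emit:
{"fn": "play_rows", "kwargs": {
  "commands": [
    {"tx":0,"ty":0,"tz":0,"ax":0,"ay":0,"az":0},
    {"tx":0,"ty":0,"tz":0,"ax":0,"ay":0,"az":0},
    {"tx":0,"ty":0,"tz":0,"ax":0,"ay":0,"az":0},
    {"tx":0,"ty":0,"tz":0,"ax":0,"ay":0,"az":0},
    {"tx":0,"ty":0,"tz":0,"ax":0,"ay":0,"az":0}
  ],
  "grip": 1.6,
  "newtons": 50
}}

```text
time: 44.35
ee_pos: [0.4367, -0.3854, 0.0266]
tcp_rot: [179.9, 0.1, 111.4]
wrist_force: [-0.5, 0.9, 6.3]
opening: 0.0207
```

```bash
python3 snap.py 34
python3 - <<'E'
from h import *
from workcell import bot
o=bot.get_obs(); g=pocket(3,-.02); print(g,rows(o,[*g,.24],6.5))
E
```

```text
t 44.35 [ 0.4367 -0.3854  0.0266] [1.7994e+02 1.1000e-01 1.1142e+02] [-0.5  0.9  6.3] 0.0207 [-41.4  10.9  -8.2  70.8   0.   27.1]
[0.61306278 0.0135631 ] (array([ 30.66,  31.01, -21.36]), array([0.002, 0.   , 1.831]))
```

Emit:
{"fn": "play_rows", "kwargs": {
  "commands": [
    {"tx":0,"ty":0,"tz":-3,"ax":0,"ay":0,"az":0},
    {"tx":0,"ty":0,"tz":-8,"ax":0,"ay":0,"az":0},
    {"tx":0,"ty":0,"tz":-13,"ax":0,"ay":0,"az":0},
    {"tx":0,"ty":0,"tz":-18,"ax":0,"ay":0,"az":0},
    {"tx":30.7,"ty":31,"tz":-21.4,"ax":0,"ay":0,"az":1.831},
    {"tx":30.7,"ty":31,"tz":-21.4,"ax":0,"ay":0,"az":1.831},
    {"tx":30.7,"ty":31,"tz":-21.4,"ax":0,"ay":0,"az":1.831},
    {"tx":30.7,"ty":31,"tz":-21.4,"ax":0,"ay":0,"az":1.831},
    {"tx":30.7,"ty":31,"tz":-21.4,"ax":0,"ay":0,"az":1.831},
    {"tx":30.7,"ty":31,"tz":-21.4,"ax":0,"ay":0,"az":1.831},
    {"tx":30.7,"ty":31,"tz":-21.4,"ax":0,"ay":0,"az":1.831},
    {"tx":30.7,"ty":31,"tz":-21.4,"ax":0,"ay":0,"az":1.831},
    {"tx":30.7,"ty":31,"tz":-21.4,"ax":0,"ay":0,"az":1.831},
    {"tx":30.7,"ty":31,"tz":-21.4,"ax":0,"ay":0,"az":1.831},
    {"tx":30.7,"ty":31,"tz":-21.4,"ax":0,"ay":0,"az":1.831},
    {"tx":30.7,"ty":31,"tz":-21.4,"ax":0,"ay":0,"az":1.831},
    {"tx":30.7,"ty":31,"tz":-21.4,"ax":0,"ay":0,"az":1.831},
    {"tx":30.7,"ty":31,"tz":-21.4,"ax":0,"ay":0,"az":1.831},
    {"tx":30.7,"ty":31,"tz":-21.4,"ax":0,"ay":0,"az":1.831},
    {"tx":30.7,"ty":31,"tz":-21.4,"ax":0,"ay":0,"az":1.831}
  ]
}}

```text
time: 46.35
ee_pos: [0.6126, 0.014, 0.2393]
tcp_rot: [180.0, -0.0, 6.7]
wrist_force: [-0.0, 0.3, -1.0]
opening: 0.0206
```

```bash
python3 snap.py 35 wrist; python3 held.py 35 31 204.5 3 .0266
```

```text
t 46.35 [0.6126 0.014  0.2393] [180.    -0.     6.67] [-0.   0.3 -1. ] 0.0206 [  1.3  13.6  18.7  95.   -0.  174.6]
tip 108.46910618926049 joint 31.54651693584322 lx of TCP -20.00781156255185
[0.6131 0.0136] (array([ 0.04,  0.06, 16.93]), array([ 0.   , -0.   ,  0.002]))
[0.6131 0.0136] (array([ 0.04,  0.06, 20.77]), array([ 0.   , -0.   ,  0.002]))
```

View pics/wrist35.png

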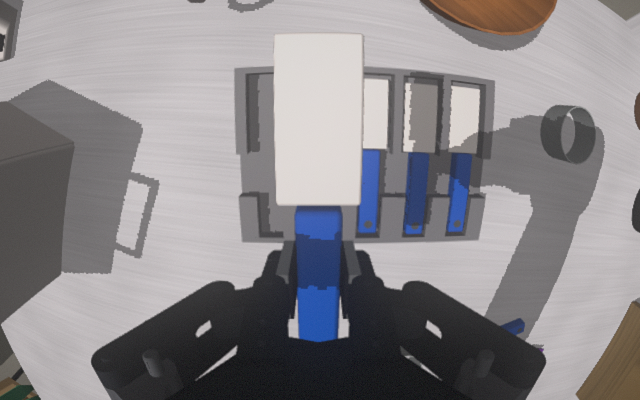

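Emit:
{"fn": "play_rows", "kwargs": {
  "commands": [
    {"tx":0.15,"ty":0.05,"tz":4,"ax":0,"ay":0,"az":0},
    {"tx":0.15,"ty":0.05,"tz":9,"ax":0,"ay":0,"az":0},
    {"tx":0.15,"ty":0.05,"tz":13,"ax":0,"ay":0,"az":0},
    {"tx":0.15,"ty":0.05,"tz":16,"ax":0,"ay":0,"az":0},
    {"tx":0.15,"ty":0.05,"tz":17.5,"ax":0,"ay":0,"az":0},
    {"tx":0.15,"ty":0.05,"tz":18.5,"ax":0,"ay":0,"az":0},
    {"tx":0.15,"ty":0.05,"tz":19.5,"ax":0,"ay":0,"az":0},
    {"tx":0.15,"ty":0.05,"tz":20.3,"ax":0,"ay":0,"az":0},
    {"tx":0.15,"ty":0.05,"tz":20.8,"ax":0,"ay":0,"az":0},
    {"tx":0.15,"ty":0.05,"tz":20.8,"ax":0,"ay":0,"az":0},
    {"tx":0.15,"ty":0.05,"tz":20.8,"ax":0,"ay":0,"az":0}
  ]
}}

```text
time: 47.5
ee_pos: [0.6144, 0.0138, 0.0318]
tcp_rot: [180.0, -0.0, 6.5]
wrist_force: [0.9, -0.2, -0.8]
opening: 0.0206
```

```bash
python3 snap.py 36 wrist
```

```text
t 47.5 [0.6144 0.0138 0.0318] [ 1.80e+02 -4.00e-02  6.52e+00] [ 0.9 -0.2 -0.8] 0.0206 [  1.3  15.1  -2.7  72.2  -0.  174.8]
```

View pics/wrist36.png

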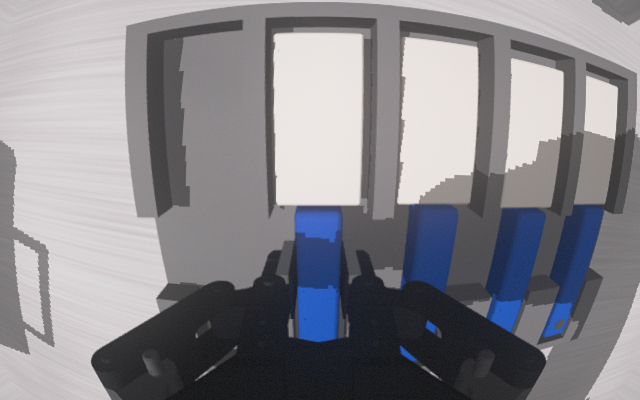

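Emit:
{"fn": "play_rows", "kwargs": {
  "commands": [
    {"tx":0,"ty":0,"tz":0,"ax":0,"ay":0,"az":0},
    {"tx":0,"ty":0,"tz":0,"ax":0,"ay":0,"az":0},
    {"tx":0,"ty":0,"tz":0,"ax":0,"ay":0,"az":0},
    {"tx":0,"ty":0,"tz":0,"ax":0,"ay":0,"az":0},
    {"tx":0,"ty":0,"tz":-3,"ax":0,"ay":0,"az":0},
    {"tx":0,"ty":0,"tz":-7,"ax":0,"ay":0,"az":0},
    {"tx":0,"ty":0,"tz":-12,"ax":0,"ay":0,"az":0},
    {"tx":0,"ty":0,"tz":-17,"ax":0,"ay":0,"az":0},
    {"tx":0,"ty":0,"tz":-20,"ax":0,"ay":0,"az":0},
    {"tx":0,"ty":0,"tz":-20,"ax":0,"ay":0,"az":0}
  ],
  "grip": 3.4
}}

```text
time: 48.55
ee_pos: [0.6155, 0.0139, 0.2369]
tcp_rot: [180.0, -0.5, 6.5]
wrist_force: [0.9, -0.1, 0.2]
opening: 0.034
```

```bash
python3 snap.py 37 wrist; python3 chk.py 37
python3 - <<'E'
from h import *
from workcell import bot
o=bot.get_obs(); print(rows(o,[.3724,-.3068,.22],290.5))
E
```

```text
t 48.55 [0.6155 0.0139 0.2369] [179.96  -0.46   6.52] [ 0.9 -0.1  0.2] 0.034 [  1.3  13.5  18.3  94.3   0.  174.8]
[317.5 193.4] (594.1, 12.3) 96.6 19.9 ang 7.0 tray x,y -39.0 58.9
[367.9 193.7] (600.6, -44.9) 97.4 21.6 ang 6.8 tray x,y -39.0 1.3
[415.2 205.2] (594.0, -103.9) 75.8 23.3 ang 7.0 tray x,y -52.2 -56.6
[457.2 208. ] (599.1, -160.8) 69.8 24.2 ang 11.2 tray x,y -53.6 -113.7
(array([-27.75,  29.1 ,   1.27]), array([-0.003, -0.004,  1.327]))
```

View pics/wrist37.png

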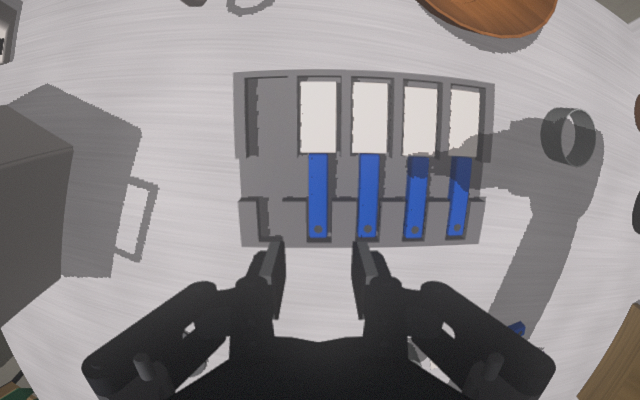

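Emit:
{"fn": "play_rows", "kwargs": {
  "commands": [
    {"tx":-27.7,"ty":29.1,"tz":0,"ax":0,"ay":0,"az":-2.8},
    {"tx":-27.7,"ty":29.1,"tz":0,"ax":0,"ay":0,"az":-2.8},
    {"tx":-27.7,"ty":29.1,"tz":0,"ax":0,"ay":0,"az":-2.8},
    {"tx":-27.7,"ty":29.1,"tz":0,"ax":0,"ay":0,"az":-2.8},
    {"tx":-27.7,"ty":29.1,"tz":0,"ax":0,"ay":0,"az":-2.8},
    {"tx":-27.7,"ty":29.1,"tz":0,"ax":0,"ay":0,"az":-2.8},
    {"tx":-27.7,"ty":29.1,"tz":0,"ax":0,"ay":0,"az":-2.8},
    {"tx":-27.7,"ty":29.1,"tz":0,"ax":0,"ay":0,"az":-2.8},
    {"tx":-27.7,"ty":29.1,"tz":0,"ax":0,"ay":0,"az":-2.8},
    {"tx":-27.7,"ty":29.1,"tz":0,"ax":0,"ay":0,"az":-2.8},
    {"tx":-27.7,"ty":29.1,"tz":0,"ax":0,"ay":0,"az":-2.8},
    {"tx":-27.7,"ty":29.1,"tz":0,"ax":0,"ay":0,"az":-2.8},
    {"tx":-27.7,"ty":29.1,"tz":0,"ax":0,"ay":0,"az":-2.8},
    {"tx":-27.7,"ty":29.1,"tz":0,"ax":0,"ay":0,"az":-2.8},
    {"tx":-27.7,"ty":29.1,"tz":0,"ax":0,"ay":0,"az":-2.8},
    {"tx":-27.7,"ty":29.1,"tz":0,"ax":0,"ay":0,"az":-2.8},
    {"tx":-27.7,"ty":29.1,"tz":0,"ax":0,"ay":0,"az":-2.8},
    {"tx":-27.7,"ty":29.1,"tz":0,"ax":0,"ay":0,"az":-2.8},
    {"tx":-27.7,"ty":29.1,"tz":0,"ax":0,"ay":0,"az":-2.8},
    {"tx":-27.7,"ty":29.1,"tz":0,"ax":0,"ay":0,"az":-2.8}
  ],
  "grip": 4
}}

```text
time: 50.6
ee_pos: [0.3716, -0.3064, 0.2296]
tcp_rot: [179.9, -0.1, 167.3]
wrist_force: [-0.7, 0.1, -0.1]
opening: 0.0401
```

```bash
python3 snap.py 38
python3 - <<'E'
from h import *
from workcell import bot
o=bot.get_obs(); print(rows(o,[.3724,-.3068,.22],290.5))
E
```

```text
t 50.6 [ 0.3716 -0.3064  0.2296] [ 1.7994e+02 -1.2000e-01  1.6726e+02] [-0.7  0.1 -0.1] 0.0401 [-39.5  -4.6  -1.8  92.9   0.  -26.8]
(array([-0.09, -0.02,  0.96]), array([ 0.003,  0.   , -2.151]))
```

Emit:
{"fn": "play_rows", "kwargs": {
  "commands": [
    {"tx":-0.1,"ty":0,"tz":1,"ax":0,"ay":0,"az":-2.151},
    {"tx":-0.1,"ty":0,"tz":1,"ax":0,"ay":0,"az":-2.151},
    {"tx":-0.1,"ty":0,"tz":1,"ax":0,"ay":0,"az":-2.151},
    {"tx":-0.1,"ty":0,"tz":1,"ax":0,"ay":0,"az":-2.151},
    {"tx":-0.1,"ty":0,"tz":1,"ax":0,"ay":0,"az":-2.151},
    {"tx":-0.1,"ty":0,"tz":1,"ax":0,"ay":0,"az":-2.151},
    {"tx":-0.1,"ty":0,"tz":1,"ax":0,"ay":0,"az":-2.151},
    {"tx":-0.1,"ty":0,"tz":1,"ax":0,"ay":0,"az":-2.151},
    {"tx":-0.1,"ty":0,"tz":1,"ax":0,"ay":0,"az":-2.151},
    {"tx":-0.1,"ty":0,"tz":1,"ax":0,"ay":0,"az":-2.151},
    {"tx":-0.1,"ty":0,"tz":1,"ax":0,"ay":0,"az":-2.151},
    {"tx":-0.1,"ty":0,"tz":1,"ax":0,"ay":0,"az":-2.151},
    {"tx":-0.1,"ty":0,"tz":1,"ax":0,"ay":0,"az":-2.151},
    {"tx":-0.1,"ty":0,"tz":1,"ax":0,"ay":0,"az":-2.151},
    {"tx":-0.1,"ty":0,"tz":1,"ax":0,"ay":0,"az":-2.151},
    {"tx":-0.1,"ty":0,"tz":1,"ax":0,"ay":0,"az":-2.151},
    {"tx":-0.1,"ty":0,"tz":1,"ax":0,"ay":0,"az":-2.151}
  ]
}}

```text
time: 52.3
ee_pos: [0.3727, -0.3068, 0.2203]
tcp_rot: [180.0, 0.1, -69.9]
wrist_force: [-0.1, 0.0, 0.2]
opening: 0.0398
```

```bash
python3 snap.py 39 wrist
python3 - <<'E'
from h import *
from workcell import bot
c=dict(np.load("wrist39.npz"));o=dict(np.load("wrist39_o.npz"))
for b in blobs(c,'blue',.02,200,o): print(b)
o=bot.get_obs(); print(rows(o,[.3724,-.3068,.024],290.5))
E
```

```text
t 52.3 [ 0.3727 -0.3068  0.2203] [ 1.7996e+02  7.0000e-02 -6.9910e+01] [-0.1  0.   0.2] 0.0398 [ -39.5   -4.7   -2.9   91.8   -0.  -149.5]
{'px': array([318.6, 161. ]), 'n': np.int32(1338), 'rect': (378.5, -325.7), 'mean': array([ 378.2, -324.9]), 'L': 94.2, 'W': 18.4, 'ang': np.float32(111.2), 'pca': np.float64(111.4)}
{'px': array([110.3, 223.2]), 'n': np.int32(660), 'rect': (613.7, -159.4), 'mean': array([ 612.9, -159.4]), 'L': 96.0, 'W': 19.4, 'ang': np.float32(6.4), 'pca': np.float64(6.5)}
{'px': array([113.2, 260.4]), 'n': np.int32(590), 'rect': (604.6, -102.5), 'mean': array([ 604.1, -102.8]), 'L': 98.5, 'W': 20.3, 'ang': np.float32(6.1), 'pca': np.float64(6.5)}
{'px': array([115.3, 293.2]), 'n': np.int32(510), 'rect': (600.2, -43.8), 'mean': array([599. , -44.1]), 'L': 98.6, 'W': 21.8, 'ang': np.float32(6.9), 'pca': np.float64(7.4)}
{'px': array([111.8, 318.5]), 'n': np.int32(300), 'rect': (605.2, 15.4), 'mean': array([606.4,  14.9]), 'L': 73.7, 'W': 22.8, 'ang': np.float32(8.8), 'pca': np.float64(10.6)}
(array([ 0.  ,  0.02, 19.65]), array([ 0.001,  0.001, -0.007]))
```

View pics/wrist39.png

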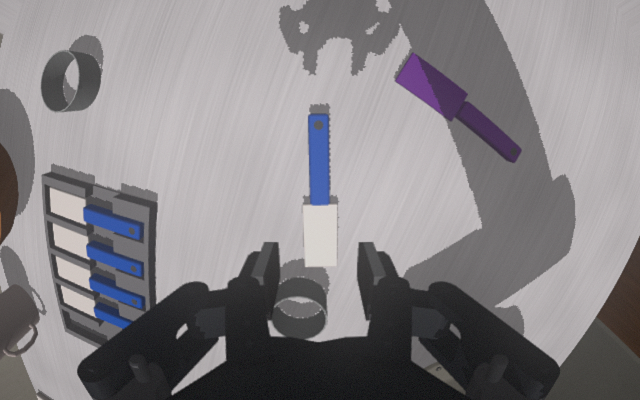

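Emit:
{"fn": "play_rows", "kwargs": {
  "commands": [
    {"tx":0,"ty":0.15,"tz":4,"ax":0,"ay":0,"az":-0.015},
    {"tx":0,"ty":0.15,"tz":9,"ax":0,"ay":0,"az":-0.015},
    {"tx":0,"ty":0.15,"tz":14,"ax":0,"ay":0,"az":-0.015},
    {"tx":0,"ty":0.15,"tz":17,"ax":0,"ay":0,"az":-0.015},
    {"tx":0,"ty":0.15,"tz":18.5,"ax":0,"ay":0,"az":-0.015},
    {"tx":0,"ty":0.15,"tz":19.6,"ax":0,"ay":0,"az":-0.015},
    {"tx":0,"ty":0.15,"tz":19.6,"ax":0,"ay":0,"az":-0.015},
    {"tx":0,"ty":0.15,"tz":19.6,"ax":0,"ay":0,"az":-0.015},
    {"tx":0,"ty":0.15,"tz":19.6,"ax":0,"ay":0,"az":-0.015}
  ]
}}

```text
time: 53.25
ee_pos: [0.3721, -0.308, 0.0265]
tcp_rot: [-179.9, -0.1, -69.0]
wrist_force: [-0.1, -0.0, 0.5]
opening: 0.0399
```

Emit:
{"fn": "play_rows", "kwargs": {
  "commands": [
    {"tx":0,"ty":0,"tz":0,"ax":0,"ay":0,"az":0},
    {"tx":0,"ty":0,"tz":0,"ax":0,"ay":0,"az":0},
    {"tx":0,"ty":0,"tz":0,"ax":0,"ay":0,"az":0},
    {"tx":0,"ty":0,"tz":0,"ax":0,"ay":0,"az":0},
    {"tx":0,"ty":0,"tz":0,"ax":0,"ay":0,"az":0}
  ],
  "grip": 1.6,
  "newtons": 50
}}

```text
time: 53.75
ee_pos: [0.3721, -0.3079, 0.0264]
tcp_rot: [-179.9, -0.1, -69.0]
wrist_force: [-0.9, 0.9, 5.8]
opening: 0.0204
```

```bash
python3 snap.py 40
python3 - <<'E'
from h import *
from workcell import bot
o=bot.get_obs(); g=pocket(4,-.02); print(g,rows(o,[*g,.24],186.5))
E
```

```text
t 53.75 [ 0.3721 -0.3079  0.0264] [-1.7994e+02 -1.0000e-01 -6.8950e+01] [-0.9  0.9  5.8] 0.0204 [ -39.6   -2.4  -22.4   69.9    0.  -150.7]
[0.60649699 0.07119027] (array([-26.93, -35.52, -21.37]), array([-0.002, -0.   ,  1.825]))
```

Emit:
{"fn": "play_rows", "kwargs": {
  "commands": [
    {"tx":0,"ty":0,"tz":-3,"ax":0,"ay":0,"az":0},
    {"tx":0,"ty":0,"tz":-8,"ax":0,"ay":0,"az":0},
    {"tx":0,"ty":0,"tz":-13,"ax":0,"ay":0,"az":0},
    {"tx":0,"ty":0,"tz":-18,"ax":0,"ay":0,"az":0},
    {"tx":-26.9,"ty":-35.5,"tz":-21.4,"ax":0,"ay":0,"az":1.825},
    {"tx":-26.9,"ty":-35.5,"tz":-21.4,"ax":0,"ay":0,"az":1.825},
    {"tx":-26.9,"ty":-35.5,"tz":-21.4,"ax":0,"ay":0,"az":1.825},
    {"tx":-26.9,"ty":-35.5,"tz":-21.4,"ax":0,"ay":0,"az":1.825},
    {"tx":-26.9,"ty":-35.5,"tz":-21.4,"ax":0,"ay":0,"az":1.825},
    {"tx":-26.9,"ty":-35.5,"tz":-21.4,"ax":0,"ay":0,"az":1.825},
    {"tx":-26.9,"ty":-35.5,"tz":-21.4,"ax":0,"ay":0,"az":1.825},
    {"tx":-26.9,"ty":-35.5,"tz":-21.4,"ax":0,"ay":0,"az":1.825},
    {"tx":-26.9,"ty":-35.5,"tz":-21.4,"ax":0,"ay":0,"az":1.825},
    {"tx":-26.9,"ty":-35.5,"tz":-21.4,"ax":0,"ay":0,"az":1.825},
    {"tx":-26.9,"ty":-35.5,"tz":-21.4,"ax":0,"ay":0,"az":1.825},
    {"tx":-26.9,"ty":-35.5,"tz":-21.4,"ax":0,"ay":0,"az":1.825},
    {"tx":-26.9,"ty":-35.5,"tz":-21.4,"ax":0,"ay":0,"az":1.825},
    {"tx":-26.9,"ty":-35.5,"tz":-21.4,"ax":0,"ay":0,"az":1.825},
    {"tx":-26.9,"ty":-35.5,"tz":-21.4,"ax":0,"ay":0,"az":1.825},
    {"tx":-26.9,"ty":-35.5,"tz":-21.4,"ax":0,"ay":0,"az":1.825}
  ]
}}

```text
time: 55.75
ee_pos: [0.6062, 0.071, 0.2393]
tcp_rot: [180.0, 0.0, -173.3]
wrist_force: [0.3, 0.2, -0.4]
opening: 0.0206
```

```bash
python3 snap.py 41 wrist
python3 - <<'E'
from h import *
from workcell import bot
c=dict(np.load("wrist41.npz"));o=dict(np.load("wrist41_o.npz"))
z=o['ee_pos'][2]-.0064
m=mask(c['pixels'],'blue');v,u=np.nonzero(m); print(u.min(),u.max(),v.min(),v.max())
E
```

```text
t 55.75 [0.6062 0.071  0.2393] [ 180.      0.   -173.33] [ 0.3  0.2 -0.4] 0.0206 [ 6.7 13.3 18.2 95.   0.   0. ]
126 342 115 315
```

View pics/wrist41.png

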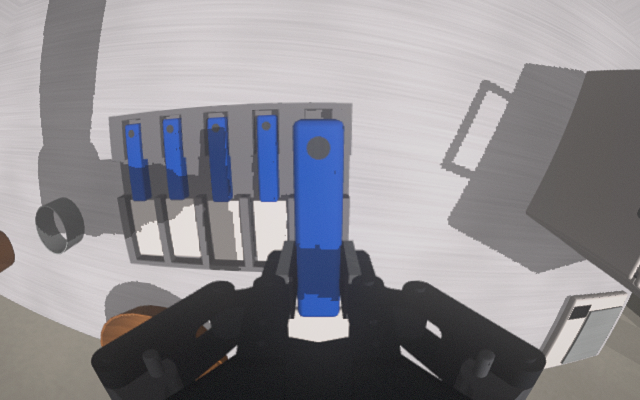

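Run:
```python
from h import *
from workcell import bot
c=dict(np.load("wrist41.npz"));o=dict(np.load("wrist41_o.npz"))
yw=np.radians(o['tcp_rot'][2]);x=np.array([np.cos(yw),np.sin(yw)]); zt=o['ee_pos'][2]
f=lambda u,v,z:(onplane(c,[u],[v],z,o)[0,:2]-o['ee_pos'][:2])@x*1000
e=f(318,120,zt-.0064); j=f(318,316,zt-.0064); print("end",e,"joint",j)
lx=((-90+e)+(10+j))/2; print(lx)
g=pocket(4,lx/1000); oo=bot.get_obs(); print(g,rows(oo,[*g,.0315],186.5))
```

```text
end 69.21911329043472 joint -28.336509084373557
-19.55869789696942
[0.60693546 0.07124023] (array([-8.000e-02,  2.000e-02,  2.078e+01]), array([0.   , 0.   , 0.002]))
```

Emit:
{"fn": "play_rows", "kwargs": {
  "commands": [
    {"tx":-0.05,"ty":0,"tz":4,"ax":0,"ay":0,"az":0.002},
    {"tx":-0.05,"ty":0,"tz":9,"ax":0,"ay":0,"az":0.002},
    {"tx":-0.05,"ty":0,"tz":13,"ax":0,"ay":0,"az":0.002},
    {"tx":-0.05,"ty":0,"tz":16,"ax":0,"ay":0,"az":0.002},
    {"tx":-0.05,"ty":0,"tz":17.5,"ax":0,"ay":0,"az":0.002},
    {"tx":-0.05,"ty":0,"tz":18.5,"ax":0,"ay":0,"az":0.002},
    {"tx":-0.05,"ty":0,"tz":19.5,"ax":0,"ay":0,"az":0.002},
    {"tx":-0.05,"ty":0,"tz":20.3,"ax":0,"ay":0,"az":0.002},
    {"tx":-0.05,"ty":0,"tz":20.8,"ax":0,"ay":0,"az":0.002},
    {"tx":-0.05,"ty":0,"tz":20.8,"ax":0,"ay":0,"az":0.002},
    {"tx":-0.05,"ty":0,"tz":20.8,"ax":0,"ay":0,"az":0.002}
  ]
}}

```text
time: 56.9
ee_pos: [0.607, 0.0712, 0.0318]
tcp_rot: [180.0, 0.0, -173.6]
wrist_force: [-0.1, -0.8, -0.4]
opening: 0.0204
```

```bash
python3 snap.py 42 wrist
```

```text
t 56.9 [0.607  0.0712 0.0318] [ 1.8000e+02  4.0000e-02 -1.7363e+02] [-0.1 -0.8 -0.4] 0.0204 [ 6.7 14.6 -3.2 72.1  0.   0.3]
```

View pics/wrist42.png

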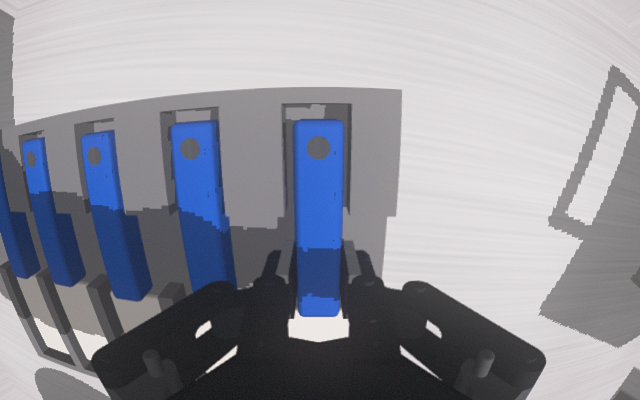

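The handle sits in its slot. I'll release, rise and move clear.

Emit:
{"fn": "play_rows", "kwargs": {
  "commands": [
    {"tx":0,"ty":0,"tz":0,"ax":0,"ay":0,"az":0},
    {"tx":0,"ty":0,"tz":0,"ax":0,"ay":0,"az":0},
    {"tx":0,"ty":0,"tz":0,"ax":0,"ay":0,"az":0},
    {"tx":0,"ty":0,"tz":0,"ax":0,"ay":0,"az":0},
    {"tx":0,"ty":0,"tz":-3,"ax":0,"ay":0,"az":0},
    {"tx":0,"ty":0,"tz":-7,"ax":0,"ay":0,"az":0},
    {"tx":0,"ty":0,"tz":-12,"ax":0,"ay":0,"az":0},
    {"tx":0,"ty":-5,"tz":-17,"ax":0,"ay":0,"az":0},
    {"tx":-3,"ty":-10,"tz":-22,"ax":0,"ay":0,"az":0},
    {"tx":-3,"ty":-11,"tz":-25,"ax":0,"ay":0,"az":0},
    {"tx":-3,"ty":-11,"tz":-25,"ax":0,"ay":0,"az":0},
    {"tx":-3,"ty":-11,"tz":-25,"ax":0,"ay":0,"az":0}
  ],
  "grip": 3.4
}}

```text
time: 58.15
ee_pos: [0.65, -0.0369, 0.2845]
tcp_rot: [-179.9, 0.3, -173.8]
wrist_force: [1.3, -0.1, -0.5]
opening: 0.0342
```

```bash
python3 snap.py 43 wrist,top,side; python3 chk.py 43
```

```text
t 58.15 [ 0.65   -0.0369  0.2845] [-179.94    0.28 -173.76] [ 1.3 -0.1 -0.5] 0.0342 [ -3.2  20.7  32.6 101.6  -0.   -9.5]
[268.6 127.1] (603.5, -103.9) 96.3 21.1 ang 7.0 tray x,y -42.8 -57.6
[315.3 128.2] (599.3, -46.3) 95.0 19.7 ang 6.4 tray x,y -40.5 0.1
[361.9 128.5] (592.3, 11.4) 95.7 20.0 ang 7.1 tray x,y -40.9 58.2
[225.1 130.8] (611.7, -160.0) 95.5 21.5 ang 6.1 tray x,y -41.0 -114.3
[406.5 130.8] (587.3, 68.8) 96.5 19.7 ang 5.9 tray x,y -39.3 115.8
```

View pics/wrist43.png

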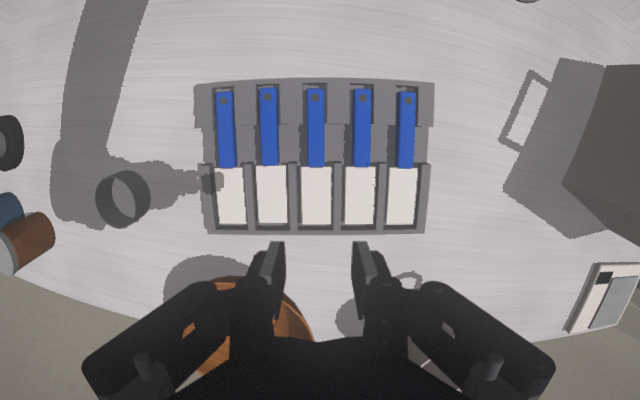

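View pics/side43.png

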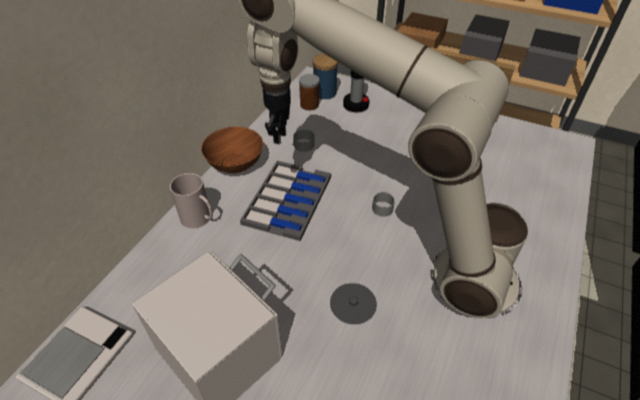

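View pics/top43.png

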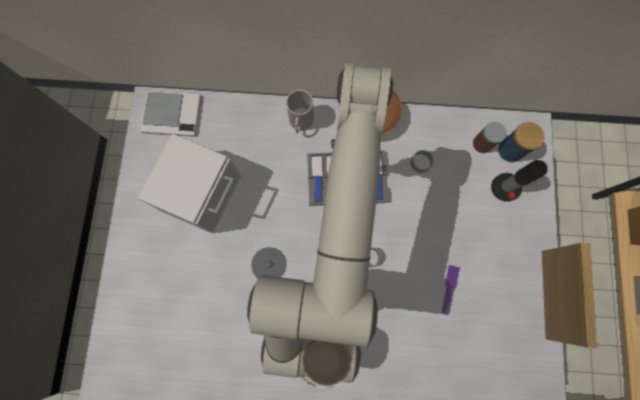

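The wrist view shows five blue spatulas flat in their compartments, all handle centres within 3 mm of nominal. The side view shows the bin shut and the rings and lid where they were. Handing in.

```bash
python3 -c "
from workcell import job
print(job.job_done())"
```

```text
the job is handed in; nothing more can be done
None
```

I finished the task and handed it in at about 58 s of robot time; the hand-in reports no verdict.

**What I did:**
- I pulled the bin out to about 0.72 rad by its handle and dropped both red-handled spatulas into the bucket. Then I pushed the front shut.
- I laid all four blue spares in compartments 0, 2, 3 and 4, beside the kept spatula already in compartment 1.
- One spare was knocked aside on its own during the run, so I measured it again before picking it up.

**Last checks:**
- **Tray:** five blue spatulas lie flat. Their handle centres are within about 3 mm of nominal, and they line up with the tray to within about 0.6°.
- **Bin:** the tilt measured about 0.006 rad after shutting, with the front held firmly on its stop. I saw both old spatulas in the bucket before shutting, and their colours through the top slit afterwards.
- **Rings and lid:** they look to be where they started, judged by eye in the side view rather than measured.

**One problem:** on the first try at shutting the bin, a knuckle of the gripper rode up on the handle bar and the wrist force reached about 43 N. That is below the 120 N wrist limit. If the knuckle counts as the gripper's body, though, it may have gone past the 40 N limit for a moment. I backed off and finished the push with the fingertips; the force was about 20 N against the stop.

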